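# Load a lapping plate on the bed

### The job

Pull the orange lapping plate straight up out of its slot in the white rack, lean it on the blue sloped rest with its lower end against the lip and its orange face up, and let go of it. Then take it again and lay it flat, orange face up, on the steel lapping bed, fully down between the guides. Never let the plate drop, and leave the other plates, the bottle and the black specimen where they are.

Things in the scene. Friction and masses are not known exactly. Their poses are not given: they have to be found in the camera images.
- plate_orange: The lapping plate, orange abrasive face with dark dots and a bare aluminium back: 110 long x 60 wide x 8 mm thick (6 mm orange, 2 mm aluminium), about 0.2 kg. Origin: middle of one short end edge, at mid thickness; z along the 110 mm length, y along the width, x out of the orange face. At the start it stands upright in one of the three rack slots, z up, orange face towards the rack's +x.
- plate_orange_center (a point): Centre of the orange plate's block (55 mm from either end); its axes are those of the plate.
- plate_blue: A lapping plate, blue abrasive face with dark dots and a bare aluminium back: 110 long x 60 wide x 8 mm thick (6 mm blue, 2 mm aluminium), about 0.2 kg. Origin: middle of one short end edge, at mid thickness; z along the 110 mm length, y along the width, x out of the blue face. It stays in its rack slot.
- plate_blue_center (a point): Centre of the blue plate's block.
- plate_green: A lapping plate, green abrasive face with dark dots and a bare aluminium back: 110 long x 60 wide x 8 mm thick (6 mm green, 2 mm aluminium), about 0.2 kg. Origin: middle of one short end edge, at mid thickness; z along the 110 mm length, y along the width, x out of the green face. It stays in its rack slot.
- plate_green_center (a point): Centre of the green plate's block.
- rack: White plastic rack, fixed: 176 (x) x 92 (y) mm, floor 10 mm thick, side walls up to 66 mm. Origin: centre of underside, z up. Three upright slots at x = -60, 0, +60 mm, each 11 mm along x and 64 mm along y, made by grey ribs up to z = 64 mm that reach 9 mm in from the side walls. A plate stands on the floor, top edge at z = 120 mm, its upper 54 mm free.
- rest: Sloped rest, fixed: grey foot 130 x 90 x 10 mm with a post and a blue board 44 wide, 70 long, 6 mm thick at 45 degrees, low end towards +x, with a lip 12 mm high there. Origin: centre of underside, z up. The plate's lower end meets board and lip at x = +36, z = 70 mm; upslope is (-1,0,1). The plate overhangs the board 40 mm at its top, 8 mm each side.
- rest_seat (a point): Where the centre of the plate is when it leans on the rest against the lip, in the middle of the board (112 mm above the table); its axes are those of the rest.
- bed: Lapping bed, fixed: white housing 200 x 200 x 30 mm and a steel block 112 (x) x 46 (y), flat top at z = 78 mm. Origin: centre of underside. The plate lies along x, either end first, its sides 7 mm over the block's. Dark guides rise 6 mm over the top: at the ends, inner faces x = +-57.5 mm; near the corners, inner faces y = +-32.5 mm, 6 thick, |x| 42 to 54 mm.
- bed_center (a point): Centre of the bed's flat top, 78 mm above the table; the laid plate's centre is 4 mm above it. Its axes are those of the bed.
- bottle: White bottle with a blue cap, 56 mm across, 150 mm high, standing loose. Origin: centre of its underside.
- specimen: Black round specimen mount with a steel square on top, 32 mm across, 22 mm high, loose. Origin: centre of its underside.
Things that resemble listed ones, but are neither listed nor needed, are in the scene too. Leave any brown or red look-alike of the rest alone.

How it is judged:
By the outcome, as a careful person would: the job done as asked, in the order asked, and still so for the second after the job is handed in, with the robot touching nothing.
It also fails if it takes over 64 s, if anything falls off the work surface, if the arm or the gripper's body presses on something with over 40 N, if the wrist force passes 120 N, or if a joint passes its speed limit or range.

### The arm

A 6-joint arm with a two-finger parallel gripper is mounted at the origin on the work surface. World frame = base frame: x ahead of the robot, y to its left, z up, the work surface at z = 0. Lengths are in mm, angles in rad, forces in N, time in s.
With the tool pointing down it reaches from about 275 to 1000 mm from the base axis. Payload 8.4 kg.
Tool frame: the origin (TCP) lies at the very end of the fingers, on their centre line; the grasp point (between the pads) lies 19 mm behind it; z points along the fingers, y is the line along which they close (so a half turn about z gives the same grasp; the last joint's range is limited). The gripper opens to 85 mm and grips with 20 to 120 N. Pads are 22 mm wide; open, the fingers measure 114 mm over their backs; the gripper's body (76 mm by 85 mm) begins 54 mm behind the grasp point. The pads swing forward as they close: fully open they stand 13 mm farther back than shut.
Start: joints at [1.189, 0.353, 1.633, -0, 1.155, -0.002], TCP at [231.708, 580.465, 231.281] pointing down, gripper open.
Joint ranges: [-2.63, 2.63], [-0.92, 2.1], [0.06, 2.66], [-1.3, 4.44], [0, 2.69], [-3.02, 3.02]. Speed limits (rad/s): [2.22, 2.22, 2.79, 3.14, 3.14, 3.14].

### API

Orientations are given as [roll, pitch, yaw] about the fixed x, y, z axes, in that order (R = Rz(yaw) Ry(pitch) Rx(roll)).
In Python, from rig import telemetry, imaging, r gives the robot as it stands. The module is installed in compiled form; this text tells all that it offers.
- The arm moves only by the tool step_arm, never from a script. Its argument "moves" is a list of rows, each a list of 3 entries, a list of its own where there are three numbers: the turn, a rotation vector about the tool's x, y, z scaled (see below), then the shift along the tool's x, y, z scaled (see below), then the opening, from -1 (shut) to 1 (fully open). A call has 1 to 8 rows; each row is the pose to reach, as a shift and turn from the pose commanded when the call began, along the tool's axes at that moment; what a row does not reach only later rows make up. The controller multiplies each number of a shift by 200 mm and each number of a turn by 45 degrees. A row lasts 1/10 s, in which the tool goes at most 50 mm and 8.59 degrees, less where a joint would pass 70% of its speed; a pose out of reach is approached as far as the arm can. A call with a number of a shift or a turn outside -1 to 1 is refused whole. A call with a gripper value outside its range is refused whole. The fingers move at their own pace and stop on an object; "squeeze" is the grip in N (left out, the last holds). Time passes only in rows, so rows that repeat a pose let the fingers close. It gives the time, the measured TCP pose, the force, the opening and the grip force at its end, in the units of the state.
- telemetry.sense(): the state, without advancing time (a new reading comes with each control period).
- imaging.grab_frame(name): name is "scene" or "top" or "wrist"; returns the picture (384x512x3 uint8, red, green, blue); there is no depth.
- imaging.calibration(name): a dict with "fx", "fy", "cx", "cy" (pixels), "cam_to_world" (4x4, takes a point from camera to world coordinates). Camera axes: x right, y up, looking along -z (the intrinsics and any distortion apply to the point x, -y, -z); pixel columns grow to the right and rows downward; lengths in mm; the calibration is good to about 2 mm. A picture is of the moment at which its call begins: read the wrist's pose just before it. calibration takes no time and is no camera call; for the wrist camera it gives the pose at the moment of the call.
- r.sign_off(): hands the job in; it is judged then, once.
Trained networks look in the newest picture that a camera, given by its name, has taken for a name from the list of things; names that differ only in an ending like _2 or _b are one class to them, and where a whole thing is asked for, a point or a joint stands for the part that bears it (a point fixed in the world has none). Each returns a list of dicts, best first, with "conf" (0 to 1); they miss things now and then, are a little off and sometimes report something else, mostly with a low value. They report only what shows in the picture. A call takes as long as a camera call. They do not tell look-alikes from the thing itself.
- imaging.recognise(camera, name): "extent" ([left, top, width, height] in pixels, round what is visible of it).
- imaging.mark_of(camera, name): "xy" ([column, row] in pixels: a listed point, or the origin of a listed thing).
The state is a dict: "clock": time; "qpos": joint angles; "qvel": joint speeds; "joint_efforts": joint torques, N m; "eef_pos": TCP position; "tcp_rot": TCP orientation; "contact_force": force on the tool from outside, world axes, zero at the start; "wrist_torque": the same for the moment, N m; "opening": opening from 0.0 (shut) to 1.0 (fully open); "grasp_force": force on a finger pad.
Only numpy, scipy, OpenCV 4.12 (cv2) and the standard library are available. Lean on these libraries where they do the work, as an engineer would, in place of code of your own. Each camera call takes 0.05 s, during which the arm holds its last target. There are 200 camera calls.

## Working session

There is one attempt and no reset: what is moved stays moved. The work goes in short steps, Python scripts to look and compute and a tool call to move; the robot and the scene stay as the last step left them, time stands still between calls to the robot, and variables do not carry over. Pictures are saved under pics/ and viewed, at most 12 in all, crops included, and the job is handed in when it is done.

Besides the shell and the picture viewer there is one more tool, called after ">>>" in YAML: its name, and indented under it one key for each argument. step_arm: Moves the arm, as the interface text tells. Its arguments: {"type":"object","properties":{"moves":{"type":"array"},"squeeze":{"type":"number"}},"required":["moves"]}

```bash
mkdir -p pics; cat > look.py <<'E'
from rig import telemetry, imaging, r
import cv2, numpy as np
s=telemetry.sense(); print({k:np.round(v,3).tolist() for k,v in s.items()})
for c in ("scene","top"):
    im=imaging.grab_frame(c); cv2.imwrite(f"pics/{c}0.png",cv2.cvtColor(im,cv2.COLOR_RGB2BGR))
    k=imaging.calibration(c); print(c,{a:np.round(b,3).tolist() for a,b in k.items()})
    for n in ("plate_orange_center","plate_blue_center","plate_green_center","rack","rest","rest_seat","bed","bed_center","bottle","specimen"):
        print(n,[(np.round(d["xy"]).tolist(),round(d["conf"],2)) for d in imaging.mark_of(c,n)[:4]])
a=[cv2.imread(f"pics/{c}0.png") for c in("scene","top")]
E
python3 look.py
```

```text
{'clock': 0.0, 'qpos': [1.189, 0.354, 1.634, -0.0, 1.155, -0.002], 'qvel': [-0.0, 0.001, -0.001, 0.002, -0.001, 0.001], 'joint_efforts': [-0.002, -60.527, -34.205, -0.0, 0.01, -0.0], 'eef_pos': [231.513, 580.013, 230.547], 'tcp_rot': [-3.14, 0.0, 2.762], 'contact_force': [-0.755, -0.164, -0.507], 'wrist_torque': [-0.013, -0.061, -0.001], 'grasp_force': 0.0, 'opening': 1.002}
scene {'fx': 438.016, 'fy': 438.016, 'cx': 255.334, 'cy': 185.17, 'cam_to_world': [[0.121, -0.789, 0.603, 1234.555], [0.993, 0.092, -0.079, -58.626], [0.007, 0.608, 0.794, 912.578], [0.0, 0.0, 0.0, 1.0]]}
plate_orange_center [([339.0, 128.0], 0.64)]
plate_blue_center [([336.0, 144.0], 0.91)]
plate_green_center [([337.0, 160.0], 0.66)]
rack [([334.0, 162.0], 0.67)]
rest [([344.0, 228.0], 0.98), ([238.0, 144.0], 0.86), ([247.0, 200.0], 0.84)]
rest_seat [([245.0, 175.0], 0.96), ([347.0, 202.0], 0.69), ([119.0, 172.0], 0.66), ([232.0, 112.0], 0.62)]
bed [([127.0, 190.0], 0.62)]
bed_center []
bottle [([290.0, 270.0], 0.93), ([337.0, 141.0], 0.48)]
specimen [([236.0, 255.0], 0.46)]
top {'fx': 372.098, 'fy': 372.098, 'cx': 256.578, 'cy': 192.543, 'cam_to_world': [[0.015, 0.998, -0.065, 531.639], [-1.0, 0.015, 0.004, 16.543], [0.005, 0.065, 0.998, 999.002], [0.0, 0.0, 0.0, 1.0]]}
plate_orange_center [([149.0, 262.0], 0.57), ([152.0, 259.0], 0.45)]
plate_blue_center [([153.0, 240.0], 0.81), ([165.0, 218.0], 0.45), ([160.0, 235.0], 0.27)]
plate_green_center [([166.0, 217.0], 0.61)]
rack [([162.0, 234.0], 0.71), ([148.0, 260.0], 0.67)]
rest [([265.0, 272.0], 0.87), ([178.0, 160.0], 0.72), ([261.0, 196.0], 0.68), ([380.0, 224.0], 0.57)]
rest_seat [([263.0, 196.0], 0.94), ([173.0, 146.0], 0.76), ([265.0, 280.0], 0.6)]
bed [([373.0, 224.0], 0.72)]
bed_center [([382.0, 226.0], 0.58), ([262.0, 197.0], 0.47)]
bottle [([233.0, 122.0], 0.82)]
specimen [([275.0, 142.0], 0.4), ([163.0, 232.0], 0.23)]
```

View pics/scene0.png

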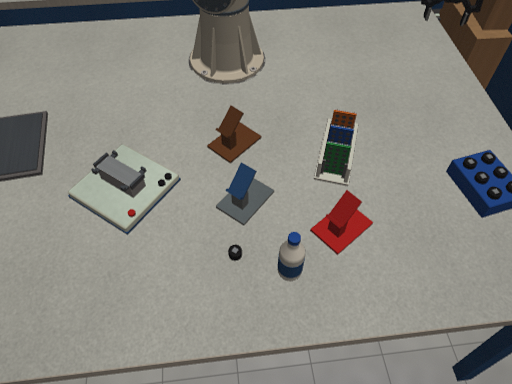

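View pics/top0.png

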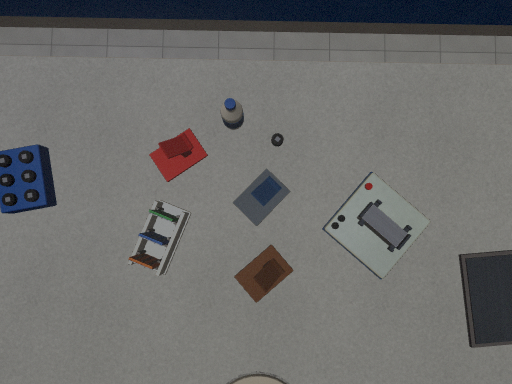

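Both pictures agree. The orange plate is at the robot's end of the rack (scene 343,120; top 145,262). The blue rest is in the middle (scene 245,192; top 263,196), with the bed at top (378,225). Brown and red look-alikes stand around the rest. Next I'll work out rough positions and the wrist camera mounting.

```bash
cat > h.py <<'E'
from rig import telemetry, imaging, r
import cv2, numpy as np
from scipy.spatial.transform import Rotation as Ro
def ray(k,uv):
    T=np.array(k["cam_to_world"]); d=np.array([(uv[0]-k["cx"])/k["fx"],-(uv[1]-k["cy"])/k["fy"],-1])
    return T[:3,3],T[:3,:3]@d
def atz(k,uv,z):
    o,d=ray(k,uv); return o+d*(z-o[2])/d[2]
def proj(k,P):
    T=np.array(k["cam_to_world"]); q=(np.atleast_2d(P)-T[:3,3])@T[:3,:3]
    return np.c_[k["cx"]+k["fx"]*q[:,0]/-q[:,2], k["cy"]-k["fy"]*q[:,1]/-q[:,2]]
def pose(s=None):
    s=s or telemetry.sense(); return np.array(s["eef_pos"]),Ro.from_euler("xyz",s["tcp_rot"])
def grab(c,name=None):
    k=imaging.calibration(c); im=imaging.grab_frame(c)
    if name: cv2.imwrite(f"pics/{name}.png",cv2.cvtColor(im,cv2.COLOR_RGB2BGR))
    return k,im
def delta(p,R,pt,Rt):
    """shift/turn in move units from pose (p,R) to (pt,Rt)"""
    return (R.inv()*Rt).as_rotvec(degrees=True)/45, R.inv().apply(np.array(pt)-p)/200
E
cat > a.py <<'E'
from h import *
np.set_printoptions(precision=3,suppress=True)
kw=imaging.calibration("wrist"); p,R=pose(); T=np.array(kw["cam_to_world"])
print(kw["fx"],kw["cx"],kw["cy"],"cam in tool",R.inv().apply(T[:3,3]-p),"\n",R.as_matrix().T@T[:3,:3])
kt=imaging.calibration("top");ks=imaging.calibration("scene")
def tri(a,b):
    (o1,d1),(o2,d2)=ray(kt,a),ray(ks,b); M=np.c_[d1,-d2]; t=np.linalg.lstsq(M,o2-o1,rcond=None)[0]
    A,B=o1+d1*t[0],o2+d2*t[1]; return (A+B)/2,np.linalg.norm(A-B)
for n,a,b in(("orange",(149,261),(339,128)),("blue",(153,240),(336,144)),("green",(166,217),(337,160)),("rack",(162,234),(334,162)),("rest",(261,196),(247,200)),("seat",(263,196),(245,175)),("bed",(373,224),(127,190)),("bottle",(233,122),(290,270))): print(n,*tri(a,b))
hs=cv2.cvtColor(cv2.imread("pics/top0.png"),cv2.COLOR_BGR2HSV)
for n,lo,hi,z in(("orange",(5,130,40),(15,255,255),120),("blue",(108,130,60),(120,255,255),120),("green",(55,100,30),(80,255,255),120)):
    m=cv2.inRange(hs,lo,hi); c,_=cv2.findContours(m,0,2)
    for q in sorted(c,key=cv2.contourArea)[::-1][:4]:
        if cv2.contourArea(q)>8: print(n,cv2.minAreaRect(q))
E
python3 a.py
```

```text
329.4771321985499 257.7922505621078 188.52827357170742 cam in tool [  67.183   -0.2   -142.976] 
 [[-0.001  0.964  0.264]
 [ 1.     0.001 -0.001]
 [-0.001  0.264 -0.964]]
orange [417.214 278.289  58.547] 1.9414590454694962
blue [468.519 265.121  52.712] 14.566259070074768
green [527.97  243.143  56.475] 4.71470236336885
rack [481.28  261.771  -7.136] 6.701208055751337
rest [587.737   2.912   1.901] 4.221308179501898
seat [582.439  -0.461  97.706] 4.156003959298013
bed [ 517.073 -301.176   -2.132] 0.16824613386049891
bottle [790.09   81.309  -6.673] 1.8992212424141406
orange ((259.19512939453125, 291.743896484375), (10.77599048614502, 16.86676788330078), 51.34019470214844)
orange ((140.9097900390625, 262.73455810546875), (25.631103515625, 2.584649085998535), 21.037511825561523)
orange ((286.75, 271.75), (4.949747085571289, 11.31370735168457), 45.0)
orange ((248.9390411376953, 279.04876708984375), (17.49146270751953, 8.901905059814453), 51.34019470214844)
blue ((19.560991287231445, 178.418212890625), (62.258113861083984, 46.672969818115234), 81.7028579711914)
blue ((229.5, 103.0), (9.0, 10.0), 0.0)
blue ((150.3743438720703, 238.58494567871094), (23.769731521606445, 1.9773050546646118), 22.2490234375)
green ((160.5345001220703, 214.91380310058594), (24.32608985900879, 2.0426487922668457), 21.801410675048828)
```

>>> step_arm:
  moves:
    - [[0, 0, 1], [-0.85, -0.43, -0.175], 1]
    - [[0, 0, 1], [-0.85, -0.43, -0.175], 1]
    - [[0, 0, 1], [-0.85, -0.43, -0.175], 1]
    - [[0, 0, 1], [-0.85, -0.43, -0.175], 1]
    - [[0, 0, 1], [-0.85, -0.43, -0.175], 1]
    - [[0, 0, 1], [-0.85, -0.43, -0.175], 1]
    - [[0, 0, 1], [-0.85, -0.43, -0.175], 1]

```text
clock: 1.8
eef_pos: [358.1, 437.2, 266.5]
tcp_rot: [3.141, -0.0, 1.975]
contact_force: [1.1, 0.8, -1.4]
opening: 0.998
grasp_force: 0.0
```

```bash
cat > g.py <<'E'
from h import *; import sys
np.set_printoptions(precision=3,suppress=True)
s=telemetry.sense(); p,R=pose(s); print(p,R.as_euler("xyz",degrees=True),np.array(s["qpos"]),s["clock"])
v=list(map(float,sys.argv[1:])) # x y z yaw for tool down
if v: print(*delta(p,R,v[:3],Ro.from_euler("xyz",[180,0,v[3]],degrees=True)))
open("fk.txt","a").write(repr([list(s["qpos"]),list(p),list(s["tcp_rot"])])+"\n")
E
python3 g.py 485 295 300 68.4
```

```text
[358.089 437.235 266.473] [179.985  -0.011 113.166] [0.882 0.227 1.725 0.    1.189 0.478] 1.8
[ 0.    -0.     0.995] [-0.903  0.304 -0.168]
```

>>> step_arm:
  moves:
    - [[0, 0, 1], [-0.9, 0.3, -0.17], 1]
    - [[0, 0, 1], [-0.9, 0.3, -0.17], 1]
    - [[0, 0, 1], [-0.9, 0.3, -0.17], 1]
    - [[0, 0, 1], [-0.9, 0.3, -0.17], 1]
    - [[0, 0, 1], [-0.9, 0.3, -0.17], 1]
    - [[0, 0, 1], [-0.9, 0.3, -0.17], 1]
    - [[0, 0, 1], [-0.9, 0.3, -0.17], 1]
    - [[0, 0, 1], [-0.9, 0.3, -0.17], 1]

```text
clock: 2.6
eef_pos: [483.6, 296.1, 300.1]
tcp_rot: [-3.141, 0.0, 1.194]
contact_force: [0.7, -0.5, -1.1]
opening: 0.999
grasp_force: 0.0
```

```bash
python3 g.py; python3 - <<'E'
from h import *
np.set_printoptions(precision=1,suppress=True)
k,im=grab("wrist","w1")
for n in ("plate_orange_center","plate_blue_center","plate_green_center","rack"):
    print(n,[(np.round(d["xy"],1).tolist(),round(d["conf"],2)) for d in imaging.mark_of("wrist",n)[:3]],[ (d["extent"],round(d["conf"],2)) for d in imaging.recognise("wrist",n)[:2]])
E
```

```text
[483.646 296.111 300.141] [-179.991    0.011   68.405] [0.547 0.203 1.68  0.    1.259 0.924] 2.6
plate_orange_center [([204.7, 189.7], 0.97)] [([199.9, 162.8, 21.8, 64.4], 0.75)]
plate_blue_center [] [([256.2, 161.2, 9.1, 71.7], 0.87)]
plate_green_center [([316.1, 188.8], 0.76)] [([305.0, 160.2, 20.4, 67.6], 0.73), ([498.4, 199.1, 13.6, 30.5], 0.21)]
rack [] [([188.5, 141.3, 148.4, 82.6], 0.78)]
```

View pics/w1.png

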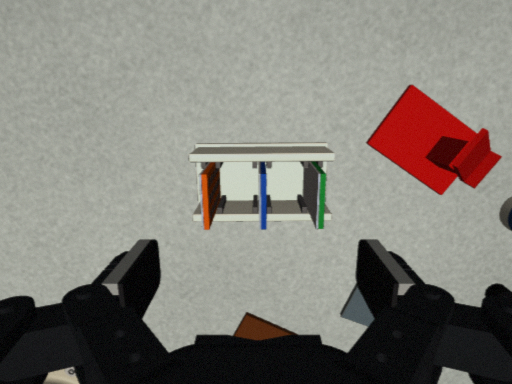

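The wrist view shows the rack square to the tool. Orange is at (208,195), blue at (263,195) and green at (320,195), with the orange face towards green, which is rack +x. I'll get sub-pixel positions from the colours.

```bash
cat > c.py <<'E'
from h import *
np.set_printoptions(precision=1,suppress=True)
k=imaging.calibration("wrist"); im=cv2.imread("pics/w1.png"); hs=cv2.cvtColor(im,cv2.COLOR_BGR2HSV)
for n,lo,hi in(("o",(3,150,60),(18,255,255)),("b",(105,120,60),(125,255,255)),("g",(50,100,40),(85,255,255))):
    m=cv2.inRange(hs,lo,hi); m[:,:180]=0; m[:,350:]=0; m[:150]=0; m[240:]=0
    ys=np.where(m.any(1))[0]; print(n,ys.min(),ys.max(),[(y,np.where(m[y])[0].min(),np.where(m[y])[0].max()) for y in range(ys.min(),ys.max()+1,7)])
for y in (180,200,215): print(y,im[y,196:226].tolist())
for y in (214,):print([tuple(map(int,v)) for v in im[y-4:y+8,250]])
E
python3 c.py
```

```text
o 163 229 [(163, np.int64(210), np.int64(214)), (170, np.int64(204), np.int64(210)), (177, np.int64(202), np.int64(207)), (184, np.int64(202), np.int64(207)), (191, np.int64(202), np.int64(208)), (198, np.int64(203), np.int64(208)), (205, np.int64(203), np.int64(209)), (212, np.int64(204), np.int64(215)), (219, np.int64(204), np.int64(209)), (226, np.int64(204), np.int64(209))]
b 162 228 [(162, np.int64(262), np.int64(263)), (169, np.int64(261), np.int64(264)), (176, np.int64(261), np.int64(265)), (183, np.int64(261), np.int64(265)), (190, np.int64(261), np.int64(265)), (197, np.int64(261), np.int64(266)), (204, np.int64(261), np.int64(266)), (211, np.int64(261), np.int64(266)), (218, np.int64(261), np.int64(265)), (225, np.int64(261), np.int64(265))]
g 162 228 [(162, np.int64(312), np.int64(315)), (169, np.int64(317), np.int64(320)), (176, np.int64(321), np.int64(325)), (183, np.int64(320), np.int64(324)), (190, np.int64(320), np.int64(324)), (197, np.int64(320), np.int64(324)), (204, np.int64(320), np.int64(324)), (211, np.int64(319), np.int64(323)), (218, np.int64(319), np.int64(3
[... 937 characters left out ...]
36, 39, 41]]
215 [[183, 199, 199], [187, 201, 200], [185, 199, 198], [187, 201, 199], [188, 200, 198], [187, 186, 181], [178, 172, 174], [105, 121, 186], [29, 84, 198], [7, 82, 201], [13, 82, 199], [15, 84, 198], [14, 64, 157], [11, 36, 88], [20, 22, 44], [16, 21, 28], [3, 17, 42], [18, 31, 60], [83, 101, 119], [161, 180, 180], [184, 200, 197], [187, 203, 199], [187, 202, 198], [189, 203, 201], [187, 202, 199], [187, 203, 200], [191, 203, 202], [187, 202, 200], [188, 203, 202], [191, 204, 201]]
[(92, 103, 104), (89, 101, 107), (89, 102, 106), (94, 107, 109), (172, 190, 192), (191, 206, 203), (194, 209, 203), (193, 208, 201), (190, 208, 201), (191, 206, 202), (181, 199, 195), (155, 169, 167)]
```

```bash
cat > d.py <<'E'
from h import *
np.set_printoptions(precision=2,suppress=True)
k=imaging.calibration("wrist")
def e(a,b,z=120):
    A,B=atz(k,a,z),atz(k,b,z); v=A-B; u=v/np.linalg.norm(v); print(A,B,np.linalg.norm(v),"yawdir",np.degrees(np.arctan2(v[1],v[0])),"ctr",B+30*u)
e((203.0,177),(205.5,229.8)); e((262.2,177),(262.5,229)); e((320.8,177),(319.0,229))
# slot centres: rack yaw
E
python3 d.py; python3 g.py
```

```text
[428.4  307.59 120.  ] [407.28 254.47 120.  ] 57.16562262293777 yawdir 68.3214310413153 ctr [418.36 282.35 120.  ]
[483.82 285.46 120.  ] [463.41 233.04 120.  ] 56.24645714351896 yawdir 68.72893717243802 ctr [474.29 261.   120.  ]
[538.64 263.56 120.  ] [518.65 210.99 120.  ] 56.23592128074074 yawdir 69.17513934465583 ctr [529.32 239.03 120.  ]
[483.804 295.937 300.286] [179.999   0.001  68.265] [ 0.546  0.203  1.68  -0.     1.259  0.926] 3.05
```

```bash
python3 g.py 418.4 282.3 160 68.6;  python3 g.py 418.4 282.3 88 68.6
```

```text
[483.804 295.937 300.286] [179.999   0.001  68.265] [ 0.546  0.203  1.68  -0.     1.259  0.926] 3.05
[ 0.     0.    -0.007] [-0.184 -0.279  0.701]
[483.804 295.937 300.286] [179.999   0.001  68.265] [ 0.546  0.203  1.68  -0.     1.259  0.926] 3.05
[ 0.     0.    -0.007] [-0.184 -0.279  1.061]
```

>>> step_arm:
  moves:
    - [[0, 0, -0.007], [-0.184, -0.279, 0.2], 0]
    - [[0, 0, -0.007], [-0.184, -0.279, 0.35], 0]
    - [[0, 0, -0.007], [-0.184, -0.279, 0.5], 0]
    - [[0, 0, -0.007], [-0.184, -0.279, 0.7], 0]
    - [[0, 0, -0.007], [-0.184, -0.279, 0.7], 0]
    - [[0, 0, -0.007], [-0.184, -0.279, 0.7], 0]

```text
clock: 3.65
eef_pos: [418.4, 282.4, 160.6]
tcp_rot: [-3.141, 0.001, 1.197]
contact_force: [0.7, 0.2, 0.9]
opening: 0.503
grasp_force: 0.0
```

```bash
python3 g.py 418.4 282.3 88 68.6; python3 -c "
from h import *
grab('wrist','w2')"
```

```text
[418.397 282.362 160.648] [-179.959    0.059   68.559] [0.591 0.253 1.954 0.    0.936 0.965] 3.65
[-0.001  0.001 -0.001] [0.    0.    0.363]
```

View pics/w2.png

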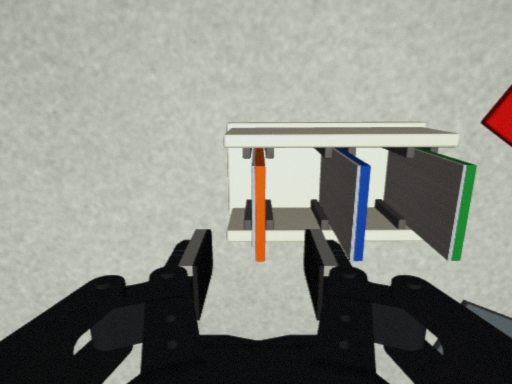

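Orange is centred between the fingers (col 259, against finger tips at 212 and 304). Going down and closing.

>>> step_arm:
  moves:
    - [[0, 0, 0], [0, 0, 0.2], 0]
    - [[0, 0, 0], [0, 0, 0.36], 0]
    - [[0, 0, 0], [0, 0, 0.36], 0]
    - [[0, 0, 0], [0, 0, 0.36], -1]
    - [[0, 0, 0], [0, 0, 0.36], -1]
    - [[0, 0, 0], [0, 0, 0.36], -1]
    - [[0, 0, 0], [0, 0, 0.36], -1]
    - [[0, 0, 0], [0, 0, 0.36], -1]
  squeeze: 60

```text
clock: 4.5
eef_pos: [419.7, 283.5, 90.7]
tcp_rot: [3.14, -0.003, 1.196]
contact_force: [-2.2, 0.2, 6.2]
opening: 0.08
grasp_force: 58.8
```

>>> step_arm:
  moves:
    - [[0, 0, 0], [0, 0, 0], -1]
    - [[0, 0, 0], [0, 0, 0], -1]
    - [[0, 0, 0], [0, 0, -0.01], -1]
    - [[0, 0, 0], [0, 0, -0.02], -1]

```text
clock: 4.9
eef_pos: [418.8, 282.6, 93.3]
tcp_rot: [3.141, -0.001, 1.197]
contact_force: [0.5, 0.4, -1.3]
opening: 0.083
grasp_force: 58.4
```

```bash
python3 g.py; python3 - <<'E'
from h import *
np.set_printoptions(precision=1,suppress=True)
for c in("top","scene"):
    k,im=grab(c)
    for n in("rest","rest_seat","bed","bed_center"):
        print(c,n,[(np.round(d["xy"],1).tolist(),round(d["conf"],2)) for d in imaging.mark_of(c,n)[:4]])
# corners of rest foot and bed from top picture
im=cv2.imread("pics/top0.png"); hs=cv2.cvtColor(im,cv2.COLOR_BGR2HSV); k=imaging.calibration("top")
def rect(m,z,n):
    c=max(cv2.findContours(m,0,2)[0],key=cv2.contourArea); c=cv2.convexHull(c)
    b=cv2.boxPoints(cv2.minAreaRect(c)); W=np.array([atz(k,u,z) for u in b]); print(n,b.round(1).tolist(),W.tolist() and W[:,:2].round(1).tolist(),"ctr",W.mean(0),"len",np.linalg.norm(np.diff(W,axis=0),axis=1),"ang",np.degrees(np.arctan2(*(W[1]-W[0])[1::-1])))
print(im[197,240:292:3].tolist()); print(im[225,330:425:5].tolist())
E
```

```text
[418.801 282.609  93.339] [179.956  -0.06   68.557] [ 0.591  0.354  2.003 -0.     0.784  0.965] 4.9
top rest [([176.8, 155.3], 0.88), ([261.8, 196.9], 0.73), ([262.4, 272.3], 0.56), ([160.3, 236.4], 0.51)]
top rest_seat [([264.3, 279.6], 0.87), ([259.6, 197.2], 0.63), ([170.1, 147.8], 0.6), ([160.7, 234.3], 0.24)]
top bed [([372.0, 226.3], 0.97)]
top bed_center [([382.1, 224.3], 0.68)]
scene rest [([342.1, 224.6], 0.87), ([236.1, 140.6], 0.81), ([247.4, 199.0], 0.76)]
scene rest_seat [([230.6, 112.1], 0.79), ([348.2, 202.5], 0.71), ([244.5, 174.9], 0.64), ([334.9, 157.5], 0.17)]
scene bed [([125.3, 195.5], 0.94)]
scene bed_center [([116.6, 169.9], 0.85), ([332.3, 173.6], 0.38)]
[[81, 76, 71], [84, 77, 74], [80, 72, 69], [81, 77, 72], [81, 77, 73], [79, 55, 42], [69, 48, 37], [68, 49, 33], [69, 50, 38], [70, 51, 38], [71, 49, 37], [83, 76, 70], [85, 79, 75], [84, 77, 72], [85, 80, 75], [115, 118, 121], [115, 118, 120], [116, 121, 122]]
[[142, 146, 139], [36, 38, 35], [141, 144, 137], [139, 143, 135], [141, 144, 138], [141, 146, 139], [65, 66, 63], [75, 82, 78], [72, 72, 73], [99, 92, 89], [104, 97, 96], [98, 93, 90], [100, 93, 92], [102, 97, 95], [135, 141, 134], [136, 142, 135], [132, 138, 131], [132, 138, 132], [133, 140, 134]]
```

>>> step_arm:
  moves:
    - [[0, 0, 0], [0, 0, -0.1], -1]
    - [[0, 0, 0], [0, 0, -0.25], -1]
    - [[0, 0, 0], [0, 0, -0.4], -1]
    - [[0, 0, 0], [0, 0, -0.6], -1]
    - [[0, 0, 0], [0, 0, -0.8], -1]
    - [[0, 0, 0], [0, 0, -1], -1]
    - [[0, 0, 0], [0, 0, -1], -1]

```text
clock: 6.1
eef_pos: [420.7, 283.9, 297.8]
tcp_rot: [3.136, -0.008, 1.197]
contact_force: [0.6, 0.1, -2.2]
opening: 0.083
grasp_force: 59.0
```

```bash
python3 g.py; cat > rect.py <<'E'
from h import *
np.set_printoptions(precision=1,suppress=True)
im=cv2.imread("pics/top0.png"); k=imaging.calibration("top"); hs=cv2.cvtColor(im,cv2.COLOR_BGR2HSV)
def rect(m,z,n):
    m=cv2.morphologyEx(m,cv2.MORPH_OPEN,np.ones((3,3)))
    c=cv2.convexHull(max(cv2.findContours(m,0,2)[0],key=cv2.contourArea))
    b=cv2.boxPoints(cv2.minAreaRect(c)); W=np.array([atz(k,u,z) for u in b])
    print(n,b.round(1).tolist(),W[:,:2].round(1).tolist(),"ctr",W.mean(0),"len",np.linalg.norm(np.diff(W,axis=0),axis=1),"ang",np.degrees(np.arctan2(*(W[1]-W[0])[1::-1])))
def win(m,x0,y0,x1,y1):
    o=np.zeros_like(m); o[y0:y1,x0:x1]=m[y0:y1,x0:x1]; return o
g=im.astype(int); dark=((g.max(2)<98)).astype(np.uint8)*255
rect(win(dark,225,160,300,235),10,"foot")
rect(win(((g[...,0]-g[...,2]>18)).astype(np.uint8)*255,225,160,300,235),90,"board")
green=((g[...,1]-g[...,0]>2)&(g[...,1]-g[...,2]>3)&(g[...,1]>110)).astype(np.uint8)*255
rect(win(green,300,160,440,290),30,"housing")
steel=((g[...,0]-g[...,1]>3)&(g.max(2)<115)).astype(np.uint8)*255
rect(win(steel,345,190,420,260),78,"steel")
E
python3 rect.py
```

```text
[420.744 283.947 297.765] [179.7    -0.433  68.557] [ 0.591  0.101  1.807 -0.     1.224  0.965] 6.1
foot [[232.0, 202.0], [266.5, 167.5], [290.5, 191.5], [256.0, 226.0]] [[569.9, 77.8], [663.6, -12.7], [600.3, -77.5], [507.3, 13.0]] ctr [585.3   0.2  10. ] len [130.3  90.7 129.8] ang -43.97946843688751
board [[250.0, 193.0], [268.5, 174.5], [281.5, 187.5], [263.0, 206.0]] [[589.5, 29.2], [635.7, -15.5], [604.2, -47.7], [558.2, -3.0]] ctr [596.9  -9.2  90. ] len [64.3 45.1 64.2] ang -44.02792628319007
housing [[324.79998779296875, 228.5], [372.3999938964844, 172.1999969482422], [430.5, 221.39999389648438], [382.8999938964844, 277.6000061035156]] [[504.1, -165.6], [652.9, -290.1], [526.6, -440.8], [380.2, -315.8]] ctr [ 516.  -303.1   30. ] len [194.  196.7 192.5] ang -39.906137975704375
steel [[360.8999938964844, 217.5], [372.5, 203.6999969482422], [407.20001220703125, 232.8000030517578], [395.70001220703125, 246.60000610351562]] [[533.9, -245.9], [568.4, -274.6], [497.8, -360.1], [463.7, -331.2]] ctr [ 515.9 -302.9   78. ] len [ 44.9 110.8  44.6] ang -39.82400069506203
```

```bash
cat > ik.py <<'E'
from h import *
from scipy.optimize import least_squares
np.set_printoptions(precision=3,suppress=True)
D=[eval(l) for l in open("fk.txt")]; D.append([[1.189,.3535,1.6335,0,1.155,-.002],[231.6,580.2,230.9],[np.pi,0,2.762]])
def fkR(q,c): return Ro.from_euler("ZYZYZ",[q[0],q[1]+q[2],q[3],q[4],q[5]*c[1]+c[0]])
def fkp(q,L,d1,d6,c):
    a,L2,L3,e=L; s=q[1]+q[2]
    w=np.array([a+L2*np.sin(q[1])+L3*np.sin(s)+e*np.cos(s),0,d1+L2*np.cos(q[1])+L3*np.cos(s)-e*np.sin(s)])
    return Ro.from_euler("Z",[q[0]]).apply(w)[0]+d6*fkR(q,c).as_matrix()[:,2]
best=None
for c in((np.pi/2,1),(-np.pi/2,1),(np.pi/2,-1),(-np.pi/2,-1)):
    e=sum((fkR(q,c).inv()*Ro.from_euler("xyz",t)).magnitude() for q,p,t in D)
    if best is None or e<best[0]: best=(e,c)
C=best[1]
def fit(d6):
    f=lambda v:np.concatenate([(fkp(q,[0,v[0],v[1],0] if len(v)==3 else v[:4],v[-1],d6,C)-p) for q,p,t in D])
    s=least_squares(f,[450,400,300.]); return s.x,np.sqrt(np.mean(s.fun**2))
LO=[-2.63,-.92,.06,-1.3,0,-3.02];HI=[2.63,2.1,2.66,4.44,2.69,3.02]
def ik(p,R,v,d6,q0):
    f=lambda q:np.r_[(fkp(q,[0,v[0],v[1],0],v[2],d6,C)-p)/100,(fkR(q,C).inv()*R).as_rotvec()]
    return least_squares(f,np.clip(q0,np.array(LO)+.01,np.array(HI)-.01),bounds=(LO,HI))
if __name__=="__main__":
    print(best,len(D))
    rest=np.array([585.3,.2,0]);Rr=Ro.from_euler("z",-44,degrees=True); h=2**-.5
    T1=Rr*Ro.from_matrix(np.array([[0,1,0],[h,0,h],[h,0,-h]]).T)
    T2=Rr*Ro.from_matrix(np.array([[0,-1,0],[-h,0,-h],[h,0,-h]]).T)
    Tn=Rr*Ro.from_matrix(np.array([[h,0,-h],[0,-1,0],[-h,0,-h]]).T)
    Tn2=Tn*Ro.from_euler("z",180,degrees=True)
    seat=rest+Rr.apply([0,0,111.8])
    for d6 in(250,350):
        v,e=fit(d6); print(d6,v,e)
        for n,T,off in(("lean",T1,-24),("lean180",T2,-24),("norm",Tn,19),("norm180",Tn2,19)):
            p=seat+off*T.as_matrix()[:,2]
            ss=[ik(p,T,v,d6,q0) for q0 in([0,.3,1.6,a,1.,b] for a in(-1,0,1.5,3) for b in(-2,0,2))]
            s=min(ss,key=lambda s:s.cost+0*1); print(n,p.round(1),s.cost<1e-6,[x.x for x in ss if x.cost<1e-6][:1])
E
python3 ik.py
```

```text
Traceback (most recent call last):
  File "ik.py", line 12, in <module>
    e=sum((fkR(q,c).inv()*Ro.from_euler("xyz",t)).magnitude() for q,p,t in D)
  File "ik.py", line 12, in <genexpr>
    e=sum((fkR(q,c).inv()*Ro.from_euler("xyz",t)).magnitude() for q,p,t in D)
           ~~~^^^^^
  File "ik.py", line 5, in fkR
    def fkR(q,c): return Ro.from_euler("ZYZYZ",[q[0],q[1]+q[2],q[3],q[4],q[5]*c[1]+c[0]])
                         ~~~~~~~~~~~~~^^^^^^^^^^^^^^^^^^^^^^^^^^^^^^^^^^^^^^^^^^^^^^^^^^^
  File "scipy/spatial/transform/_rotation.pyx", line 1413, in scipy.spatial.transform._rotation.Rotation.from_euler
ValueError: Expected axis specification to be a non-empty string of upto 3 characters, got ZYZYZ
```

```bash
sed -i 's|^def fkR.*|def fkR(q,c): return Ro.from_euler("ZY",[q[0],q[1]+q[2]])*Ro.from_euler("ZYZ",[q[3],q[4],q[5]*c[1]+c[0]])|' ik.py; python3 ik.py
```

```text
(0.0004554271311797242, (1.5707963267948966, 1)) 9
250 [485.492 489.238 226.713] 4.162796238115151
lean [573.1  12.  128.8] True [array([ 0.294,  0.331,  2.13 , -1.292,  0.697,  2.115])]
lean180 [573.1  12.  128.8] True [array([ 0.294,  0.331,  2.13 , -1.292,  0.697, -1.026])]
norm [575.6   9.5  98.4] True [array([-0.16 ,  0.75 ,  1.499,  0.416,  1.579,  2.032])]
norm180 [575.6   9.5  98.4] True [array([-0.16 ,  0.75 ,  1.499,  0.416,  1.579, -1.11 ])]
350 [486.955 488.769 325.104] 4.212541873248024
lean [573.1  12.  128.8] False []
lean180 [573.1  12.  128.8] False []
norm [575.6   9.5  98.4] True [array([-0.212,  0.883,  1.319,  0.383,  1.639,  2.012])]
norm180 [575.6   9.5  98.4] True [array([-0.212,  0.883,  1.319,  0.383,  1.639, -1.13 ])]
```

```bash
cat > go.py <<'E'
import sys; from ik import *
rest=np.array([585.3,.2,0]);Rr=Ro.from_euler("z",-44,degrees=True); h=2**-.5
T1=Rr*Ro.from_matrix(np.array([[0,1,0],[h,0,h],[h,0,-h]]).T)
if __name__=="__main__":
    s=telemetry.sense();p,R=pose(s)
    print(p,np.array(s["qpos"])); t,d=delta(p,R,list(map(float,sys.argv[1:4])),T1); print(t,d)
E
python3 go.py 490 120 330
```

```text
[420.744 283.947 297.765] [ 0.591  0.101  1.807 -0.     1.224  0.965]
[-0.982 -0.207  0.471] [-0.635  0.623 -0.163]
```

>>> step_arm:
  moves:
    - [[-0.5, -0.1, 0.24], [-0.32, 0.31, -0.1], -1]
    - [[-0.5, -0.1, 0.24], [-0.32, 0.31, -0.1], -1]
    - [[-0.5, -0.1, 0.24], [-0.32, 0.31, -0.1], -1]
    - [[-0.5, -0.1, 0.24], [-0.32, 0.31, -0.1], -1]
    - [[-0.5, -0.1, 0.24], [-0.32, 0.31, -0.1], -1]

```text
clock: 6.6
eef_pos: [451.6, 200.8, 311.1]
tcp_rot: [2.747, 0.042, 1.003]
contact_force: [1.0, -0.3, -3.3]
opening: 0.083
grasp_force: 59.6
```

```bash
python3 g.py; python3 - <<'E'
from ik import *
print(best)
f=lambda v:np.concatenate([(fkp(q,v[:4],v[4],v[5],C)-p) for q,p,t in D])
s=least_squares(f,[0,486,488,0,280,300.]); print(s.x,np.abs(s.fun).max(), s.fun.reshape(-1,3)[-3:],[(fkR(q,C).inv()*Ro.from_euler("xyz",t)).magnitude() for q,p,t in D][-2:])
E
```

```text
[451.609 200.845 311.111] [157.411   2.415  57.444] [ 0.68   0.017  1.928 -0.427  1.142  1.408] 6.6
(0.0004554271311799994, (1.5707963267948966, 1))
[  0.185 566.724 494.236  58.075 291.167 338.911] 1.2935656561688802 [[ 0.912 -1.195  0.009]
 [-0.004 -0.098 -0.294]
 [ 1.194 -0.386  0.105]] [2.7520391542096206e-16, 0.0004554271311765708]
```

```bash
cat > ik2.py <<'E'
from ik import *
f=lambda v:np.concatenate([(fkp(q,v[:4],v[4],v[5],C)-p) for q,p,t in D])
V=least_squares(f,[0,486,488,0,280,300.]).x
def solve(p,R,lim=True,n=24):
    out=[]; rng=np.random.default_rng(0); lo,hi=(np.array(LO),np.array(HI)) if lim else (np.array(LO)-[0,0,0,3,0,3],np.array(HI)+[0,0,0,2,0,3])
    for i in range(n):
        g=lambda q:np.r_[(fkp(q,V[:4],V[4],V[5],C)-p)/100,(fkR(q,C).inv()*R).as_rotvec()]
        s=least_squares(g,np.r_[np.arctan2(p[1],p[0]),.3,1.6,rng.uniform(lo[3],hi[3]),1,rng.uniform(lo[5],hi[5])],bounds=(lo,hi))
        if s.cost<1e-6 and not any(np.allclose(s.x,o,atol=.02) for o in out): out.append(s.x)
    return out
if __name__=="__main__":
    from go import rest,Rr,T1
    seat=rest+[0,0,111.8]
    for a in(-180,0):
      for b in(-30,-20,-10,0,10,20,30):
        T=T1*Ro.from_euler("y",b,degrees=True)*Ro.from_euler("z",a,degrees=True)
        # grasp point 36+... on plate axis
        p=seat-24*T.as_matrix()[:,2]
        print(a,b,solve(p,T,False,8))
E
python3 ik2.py
```

```text
-180 -30 [array([ 0.477,  0.643,  1.782, -0.88 ,  1.288, -1.159]), array([0.477, 0.643, 1.782, 5.403, 1.288, 5.124]), array([ 0.477,  0.643,  1.782, -0.88 ,  1.288,  5.124]), array([ 0.477,  0.643,  1.782,  5.403,  1.288, -1.159])]
-180 -20 [array([ 0.476,  0.549,  1.915, -0.973,  1.106, -1.095]), array([0.476, 0.549, 1.915, 5.31 , 1.106, 5.188]), array([ 0.476,  0.549,  1.915, -0.973,  1.106,  5.188])]
-180 -10 [array([ 0.459,  0.465,  2.046, -1.111,  0.922, -1.   ]), array([0.459, 0.465, 2.046, 5.172, 0.922, 5.283]), array([ 0.459,  0.465,  2.046, -1.111,  0.922,  5.283])]
-180 0 [array([ 0.419,  0.394,  2.171, -1.326,  0.742, -0.845]), array([0.419, 0.394, 2.171, 4.957, 0.742, 5.438]), array([ 0.419,  0.394,  2.171, -1.326,  0.742,  5.438])]
-180 10 [array([ 0.348,  0.346,  2.286, -1.686,  0.586, -0.569]), array([0.348, 0.346, 2.286, 4.597, 0.586, 5.714]), array([ 0.348,  0.346,  2.286, -1.686,  0.586,  5.714])]
-180 20 []
-180 30 [array([ 0.08 ,  0.36 ,  2.461,  3.372,  0.598, -5.911]), array([ 0.08 ,  0.36 ,  2.461, -2.911,  0.598, -5.911]), array([0.08 , 0.36 , 2.461, 3.372, 0.
[... 398 characters left out ...]
.111,  0.922,  2.141]), array([0.459, 0.465, 2.046, 5.172, 0.922, 2.141]), array([ 0.459,  0.465,  2.046,  5.172,  0.922, -4.142])]
0 0 [array([ 0.419,  0.394,  2.171, -1.326,  0.742,  2.296]), array([0.419, 0.394, 2.171, 4.957, 0.742, 2.296]), array([ 0.419,  0.394,  2.171,  4.957,  0.742, -3.987])]
0 10 [array([ 0.348,  0.346,  2.286, -1.686,  0.586,  2.573]), array([0.348, 0.346, 2.286, 4.597, 0.586, 2.573]), array([ 0.348,  0.346,  2.286,  4.597,  0.586, -3.711])]
0 20 [array([0.236, 0.331, 2.386, 4.018, 0.513, 3.034]), array([ 0.236,  0.331,  2.386,  4.018,  0.513, -3.25 ])]
0 30 [array([ 0.08 ,  0.36 ,  2.461,  3.372,  0.598, -2.769]), array([0.08 , 0.36 , 2.461, 3.372, 0.598, 3.514])]
```

```bash
cat > lean.py <<'E'
import sys
from ik2 import *
from go import T1
def Tb(b): return T1*Ro.from_euler("y",b,degrees=True)
def tcp(n,u,b,lat=0,rest=np.array([585.3,.2,0]),Rr=Ro.from_euler("z",-44,degrees=True),g=24):
    # plate centre: n along normal, u upslope from the seat; plate axis stays in tool axis
    h=2**-.5; c=rest+Rr.apply([h*n-h*u,lat,111.8+h*n+h*u]); return c-g*Tb(b).as_matrix()[:,2]
if __name__=="__main__":
    n,u,b=map(float,sys.argv[1:4]); pt=tcp(n,u,b); print(pt,solve(pt,Tb(b),True,12)[:2])
    s=telemetry.sense(); p,R=pose(s); print(p,np.array(s["qpos"])); print(*delta(p,R,pt,Tb(b)))
E
python3 lean.py 50 20 -2.5; python3 lean.py 0 0 -2.5
```

```text
[589.091  -2.005 178.252] [array([ 0.389,  0.324,  2.101, -1.172,  0.805,  2.072])]
[451.609 200.845 311.111] [ 0.68   0.017  1.928 -0.427  1.142  1.408]
[-0.486 -0.152  0.253] [-0.457  0.776  1.064]
[573.831  12.731 128.754] [array([ 0.432,  0.41 ,  2.14 , -1.262,  0.786,  2.249])]
[451.609 200.845 311.111] [ 0.68   0.017  1.928 -0.427  1.142  1.408]
[-0.486 -0.152  0.253] [-0.425  0.585  1.251]
```

>>> step_arm:
  moves:
    - [[-0.486, -0.152, 0.253], [-0.46, 0.78, 0.5], -1]
    - [[-0.486, -0.152, 0.253], [-0.46, 0.78, 0.5], -1]
    - [[-0.486, -0.152, 0.253], [-0.46, 0.78, 0.5], -1]
    - [[-0.486, -0.152, 0.253], [-0.46, 0.78, 0.5], -1]
    - [[-0.486, -0.152, 0.253], [-0.46, 0.78, 0.5], -1]
    - [[-0.486, -0.152, 0.253], [-0.46, 0.78, 0.5], -1]
    - [[-0.486, -0.152, 0.253], [-0.46, 0.78, 0.5], -1]
    - [[-0.486, -0.152, 0.253], [-0.46, 0.78, 0.5], -1]

```text
clock: 7.4
eef_pos: [555.6, 23.7, 284.5]
tcp_rot: [2.353, 0.027, 0.768]
contact_force: [-0.4, -0.2, -2.6]
opening: 0.082
grasp_force: 60.1
```

```bash
python3 g.py; python3 lean.py 50 20 -2.5; python3 lean.py 0 0 -2.5|head -1;  python3 -c "
from h import *
grab('wrist','w3')"
```

```text
[555.578  23.714 284.451] [134.834   1.553  44.015] [ 0.475  0.123  2.059 -0.969  0.979  1.846] 7.4
[589.091  -2.005 178.252] [array([ 0.391,  0.325,  2.102, -1.173,  0.806,  2.075])]
[555.578  23.714 284.451] [ 0.475  0.123  2.059 -0.969  0.979  1.846]
[ 0.003  0.    -0.007] [ 0.046 -0.229  0.522]
[573.831  12.731 128.754] [array([ 0.434,  0.411,  2.141, -1.263,  0.786,  2.253])]
```

View pics/w3.png

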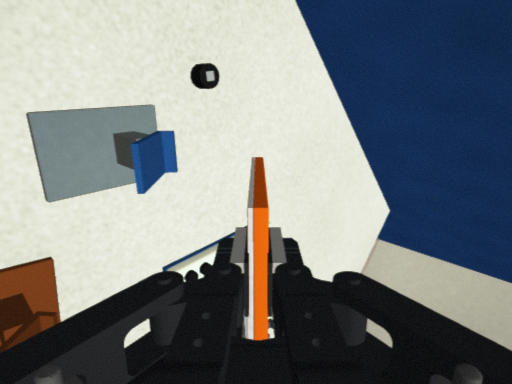

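Plate is straight in the fingers (cols 248–269, far end at row 157). The rest foot is at left, with corners near (28,114), (155,105) and (47,201), and the low side faces away from the gripper. Checking those against my rest pose.

```bash
cat > e.py <<'E'
from h import *
np.set_printoptions(precision=1,suppress=True)
k=imaging.calibration("wrist"); rest=np.array([585.3,.2,0]);Rr=Ro.from_euler("z",-44,degrees=True)
im=cv2.imread("pics/w3.png").astype(int)
m=((im.max(2)<150)&(im.min(2)>50)).astype(np.uint8)*255; m[:,170:]=0; m[225:]=0; m[:90]=0
c=max(cv2.findContours(m,0,2)[0],key=cv2.contourArea); print(cv2.approxPolyDP(c,3,True)[:,0].tolist())
h=2**-.5
print("foot pred",proj(k,rest+Rr.apply([[a,b,10] for a in(-65,65) for b in(-45,45)])))
B=np.array([36,0,70.]); u=np.array([-h,0,h]); n=np.array([h,0,h])
print("board top-edge pred",proj(k,rest+Rr.apply([B+70*u+[0,s,0]-t*n for s in(-22,22) for t in(0,6)])))
print("lip pred",proj(k,rest+Rr.apply([B+12*n+[0,s,0] for s in(-22,22)])))
b=((im[...,0]>90)&(im[...,2]<60)).astype(np.uint8)*255; b[:,190:]=0;b[:100]=0; b[220:]=0
c=max(cv2.findContours(b,0,2)[0],key=cv2.contourArea); print("board",cv2.approxPolyDP(c,2,True)[:,0].tolist())
p,R=pose()
print("plate end pred",proj(k,p+R.apply([[sx*30,sy*4,79] for sx in(-1,1) for sy in(-1,1)])))
print("plate top pred",proj(k,p+R.apply([[30,sy*4,-31] for sy in(-1,1)])))
for y in(158,170,190,205,215): print(y,im[y,244:272].sum(1).tolist())
print([im[y,259].tolist() for y in range(150,214,4)])
E
python3 e.py
```

```text
[[153, 106], [28, 112], [46, 200], [136, 182], [130, 143], [155, 131], [169, 131], [156, 130]]
foot pred [[ 47.8 201.7]
 [ 28.3 111. ]
 [163.  176.5]
 [155.9 104.1]]
board top-edge pred [[144.1 192.5]
 [137.3 192.5]
 [138.2 142.5]
 [131.  142.5]]
lip pred [[176.5 171.7]
 [173.  130.6]]
board [[172, 132], [160, 132], [142, 142], [130, 145], [138, 192], [144, 192], [165, 171], [176, 170]]
plate end pred [[252.5 235.9]
 [263.5 235.9]
 [252.  154.1]
 [263.8 154.1]]
plate top pred [[246.2 205.1]
 [268.6 205.1]]
158 [684, 684, 678, 677, 679, 689, 679, 574, 430, 376, 410, 305, 198, 202, 204, 194, 210, 216, 297, 553, 671, 695, 690, 697, 703, 700, 693, 696]
170 [692, 693, 694, 694, 697, 684, 541, 390, 372, 373, 313, 241, 194, 191, 195, 197, 195, 202, 203, 249, 443, 639, 679, 690, 695, 688, 683, 696]
190 [687, 690, 693, 690, 573, 415, 367, 376, 379, 323, 244, 185, 195, 206, 192, 195, 189, 198, 188, 205, 204, 237, 399, 622, 684, 686, 686, 673]
205 [694, 699, 693, 512, 368, 360, 358, 359, 342, 249, 195, 194, 188, 189, 196, 192, 202, 209, 194, 183, 202, 189, 196, 290, 513, 648, 672, 685]
215 [689, 680, 625, 510, 603, 652, 660, 664, 565, 402, 342, 343, 357, 342, 357, 349, 353, 354, 353, 363, 350, 356, 364, 372, 458, 628, 676, 686]
[[221, 233, 232], [220, 233, 230], [7, 54, 133], [11, 54, 135], [8, 52, 133], [11, 53, 133], [13, 55, 135], [8, 52, 132], [7, 54, 132], [7, 51, 133], [7, 54, 134], [9, 50, 132], [13, 55, 132], [0, 49, 128], [10, 53, 134], [13, 106, 235]]
```

```bash
cat > l2.py <<'E'
from lean import *
p,R=pose()
for n,u in((40,12),(12,12),(3,8),(1,5),(0,0)):
    print(n,u,*delta(p,R,tcp(n,u,-2.5,1.2),Tb(-2.5)))
print(np.array(telemetry.sense()["qpos"]),telemetry.sense()["contact_force"])
E
python3 l2.py
```

```text
40 12 [ 0.003 -0.    -0.006] [ 0.052 -0.279  0.562]
12 12 [ 0.003 -0.    -0.006] [ 0.052 -0.419  0.562]
3 8 [ 0.003 -0.    -0.006] [ 0.052 -0.464  0.581]
1 5 [ 0.003 -0.    -0.006] [ 0.053 -0.474  0.596]
0 0 [ 0.003 -0.    -0.006] [ 0.054 -0.479  0.621]
[ 0.475  0.123  2.059 -0.97   0.979  1.846] [ 0.14  -0.633 -2.156]
```

>>> step_arm:
  moves:
    - [[0, 0, -0.006], [0.05, -0.2, 0.25], -1]
    - [[0, 0, -0.006], [0.05, -0.28, 0.4], -1]
    - [[0, 0, -0.006], [0.05, -0.28, 0.56], -1]
    - [[0, 0, -0.006], [0.05, -0.35, 0.56], -1]
    - [[0, 0, -0.006], [0.05, -0.42, 0.56], -1]
    - [[0, 0, -0.006], [0.05, -0.42, 0.56], -1]
    - [[0, 0, -0.006], [0.05, -0.42, 0.56], -1]

```text
clock: 8.15
eef_pos: [574.5, 13.5, 145.9]
tcp_rot: [2.352, 0.031, 0.773]
contact_force: [1.1, 0.6, -2.3]
opening: 0.084
grasp_force: 60.2
```

```bash
python3 l2.py; python3 -c "
from h import *
grab('wrist','w4')"
```

```text
40 12 [ 0.004 -0.001  0.001] [0.001 0.139 0.001]
12 12 [ 0.004 -0.001  0.001] [ 0.001 -0.001  0.001]
3 8 [ 0.004 -0.001  0.001] [ 0.002 -0.046  0.021]
1 5 [ 0.004 -0.001  0.001] [ 0.003 -0.056  0.036]
0 0 [ 0.004 -0.001  0.001] [ 0.004 -0.061  0.061]
[ 0.436  0.379  2.135 -1.23   0.802  2.205] [ 1.14   0.573 -2.346]
```

View pics/w4.png

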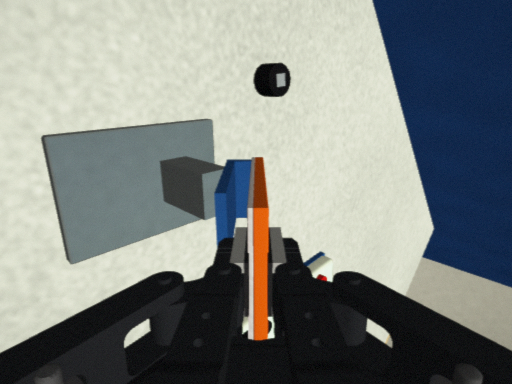

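The plate sits just above the board, with the lip edge at (240,160) and the plate's far end at (258,157). A quick numeric check of the alignment:

```bash
cat > e2.py <<'E'
from h import *
np.set_printoptions(precision=1,suppress=True)
k=imaging.calibration("wrist"); rest=np.array([585.3,.2,0]);Rr=Ro.from_euler("z",-44,degrees=True)
im=cv2.imread("pics/w4.png").astype(int); h=2**-.5
B=np.array([36,0,70.]); u=np.array([-h,0,h]); n=np.array([h,0,h])
print("foot pred",proj(k,rest+Rr.apply([[a,b,10] for a in(-65,65) for b in(-45,45)])))
print("board top-edge pred s=+22, t=0,6",proj(k,rest+Rr.apply([B+70*u+[0,22,0]-t*n for t in(0,6)])))
print("lip pred",proj(k,rest+Rr.apply([B+t*n+[0,22,0] for t in(0,12)])))
b=((im[...,0]>80)&(im[...,2]<60)).astype(np.uint8)*255; b[:,:205]=0;b[:,275:]=0;b[:140]=0; b[245:]=0
c=max(cv2.findContours(b,0,2)[0],key=cv2.contourArea); print("board",cv2.approxPolyDP(c,2,True)[:,0].tolist())
m=((im.max(2)<150)&(im.min(2)>50)).astype(np.uint8)*255; m[:,214:]=0; m[270:]=0; m[:100]=0
c=max(cv2.findContours(m,0,2)[0],key=cv2.contourArea); print(cv2.approxPolyDP(c,3,True)[:,0].tolist())
E
python3 e2.py
```

```text
foot pred [[ 69.8 264.1]
 [ 43.7 134.3]
 [217.3 213.6]
 [213.3 118.3]]
board top-edge pred s=+22, t=0,6 [[225.1 190.8]
 [213.4 190.8]]
lip pred [[234.1 160.1]
 [250.9 160.1]]
board [[250, 160], [228, 160], [233, 160], [234, 164], [226, 192], [215, 191], [218, 243], [224, 237], [232, 236], [236, 217], [246, 216]]
[[210, 119], [41, 137], [70, 263], [213, 216]]
```

>>> step_arm:
  moves:
    - [[0.004, 0, 0], [0.002, -0.03, 0.01], -1]
    - [[0.004, 0, 0], [0.002, -0.046, 0.021], -1]
    - [[0.004, 0, 0], [0.002, -0.056, 0.036], -1]
    - [[0.004, 0, 0], [0.002, -0.056, 0.036], -1]
    - [[0.004, 0, 0], [0.002, -0.058, 0.05], -1]
    - [[0.004, 0, 0], [0.002, -0.06, 0.06], -1]
    - [[0.004, 0, 0], [0.002, -0.06, 0.06], -1]
  squeeze: 30

```text
clock: 8.9
eef_pos: [573.0, 13.3, 130.7]
tcp_rot: [2.354, 0.029, 0.77]
contact_force: [-38.7, 25.1, 41.0]
opening: 0.083
grasp_force: 69.9
```

```bash
python3 l2.py; python3 -c "
from h import *
s=telemetry.sense();p,R=pose(s);print(R.inv().apply(s['contact_force']),s['wrist_torque'])"
```

```text
40 12 [ 0.002 -0.    -0.003] [ 0.005  0.197 -0.05 ]
12 12 [ 0.002 -0.    -0.003] [ 0.005  0.057 -0.05 ]
3 8 [ 0.002 -0.    -0.003] [ 0.006  0.012 -0.03 ]
1 5 [ 0.002 -0.    -0.003] [ 0.006  0.002 -0.015]
0 0 [ 0.002 -0.    -0.003] [ 0.007 -0.003  0.01 ]
[ 0.437  0.408  2.143 -1.262  0.79   2.255] [-38.692  25.129  41.028]
[-11.45955025  -2.86862215 -60.5992757 ] [-0.21086153  1.5312399  -1.17609924]
```

>>> step_arm:
  moves:
    - [[0, 0, 0], [0, 0, -0.01], -1]
    - [[0, 0, 0], [0, 0, -0.01], -1]
    - [[0, 0, 0], [0, -0.005, -0.01], -1]
    - [[0, 0, 0], [0, -0.005, -0.01], -1]
  squeeze: 25

```text
clock: 9.3
eef_pos: [572.7, 14.0, 130.6]
tcp_rot: [2.354, 0.03, 0.77]
contact_force: [-13.1, 6.6, 15.0]
opening: 0.081
grasp_force: 63.8
```

```bash
cat > f.py <<'E'
from h import *
np.set_printoptions(precision=2,suppress=True)
s=telemetry.sense();p,R=pose(s);print("F tool",R.inv().apply(s['contact_force']),"M tool",R.inv().apply(s['wrist_torque']),p,s["opening"],s["grasp_force"],s["clock"],np.array(s["qpos"]))
E
python3 f.py; python3 l2.py
```

```text
F tool [ -5.26   0.71 -20.27] M tool [ 0.16 -0.63  0.02] [572.69  14.01 130.58] 0.08085421214255324 63.753966093063354 9.3 [ 0.44  0.41  2.14 -1.26  0.79  2.26]
40 12 [ 0.003  0.001 -0.002] [ 0.004  0.2   -0.047]
12 12 [ 0.003  0.001 -0.002] [ 0.003  0.06  -0.048]
3 8 [ 0.003  0.001 -0.002] [ 0.004  0.015 -0.028]
1 5 [ 0.003  0.001 -0.002] [ 0.005  0.005 -0.013]
0 0 [ 0.003  0.001 -0.002] [ 0.006 -0.     0.012]
[ 0.439  0.408  2.143 -1.26   0.791  2.255] [-13.111   6.6    14.95 ]
```

>>> step_arm:
  moves:
    - [[0, 0, 0], [0, -0.005, -0.005], -1]
    - [[0, 0, 0], [0, -0.005, -0.005], -1]
    - [[0, 0, 0], [0, -0.01, -0.005], -1]
    - [[0, 0, 0], [0, -0.01, -0.005], -1]
  squeeze: 25

```text
clock: 9.7
eef_pos: [572.5, 14.6, 130.5]
tcp_rot: [2.351, 0.031, 0.77]
contact_force: [1.1, -3.4, 11.4]
opening: 0.084
grasp_force: 61.4
```

```bash
python3 f.py; python3 -c "
from h import *
grab('wrist','w5')"
```

```text
F tool [-1.93 10.3  -5.69] M tool [-1.33 -0.38 -0.24] [572.47  14.59 130.52] 0.08429151237024031 61.388681530952454 9.7 [ 0.44  0.41  2.14 -1.26  0.79  2.26]
```

View pics/w5.png

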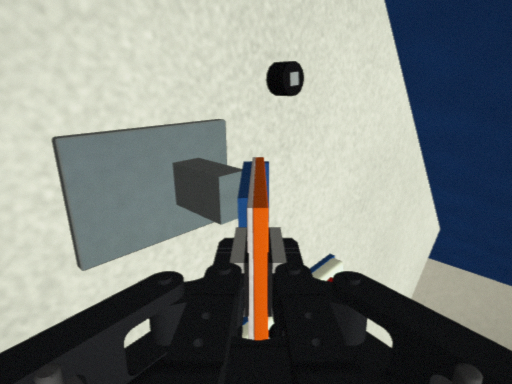

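The plate lies on the board and touches the lip: about 10 N normal and 6 N axial. Releasing.

>>> step_arm:
  moves:
    - [[0, 0, 0], [0, 0, 0], -0.75]
    - [[0, 0, 0], [0, 0, 0], -0.65]
    - [[0, 0, 0], [0, 0, 0], -0.5]
    - [[0, 0, 0], [0, 0, 0], -0.35]
    - [[0, 0, 0], [0, 0, 0], -0.35]

```text
clock: 10.25
eef_pos: [571.0, 15.4, 128.3]
tcp_rot: [2.356, 0.031, 0.771]
contact_force: [0.7, 0.1, 0.2]
opening: 0.325
grasp_force: 0.0
```

```bash
python3 f.py; python3 -c "
from h import *
grab('wrist','w6')"
```

```text
F tool [0.62 0.47 0.12] M tool [ 0.35  0.02 -0.01] [571.    15.43 128.32] 0.3246892840941244 0.0 10.25 [ 0.44  0.41  2.14 -1.26  0.79  2.26]
```

View pics/w6.png

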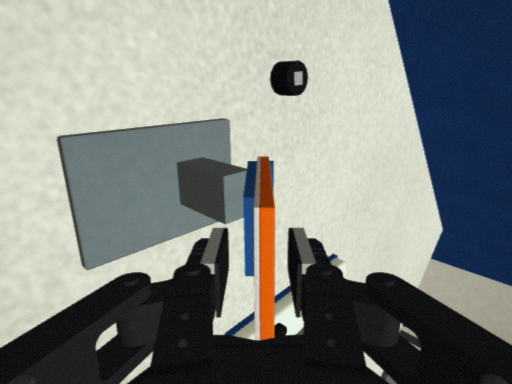

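The plate stays leaning on the board by itself (col 265, rows 157–340) with the fingers clear on both sides. Backing off and turning to grip across its width.

>>> step_arm:
  moves:
    - [[0, 0, 0], [0, 0, -0.1], -0.35]
    - [[0, 0, 0], [0, 0, -0.3], -0.3]
    - [[0, 0, 0], [0, 0, -0.5], 0]
    - [[0, 0, 0], [0, 0, -0.7], 0.5]
    - [[0, 0, 0], [0, 0.3, -0.8], 1]
    - [[0, 0, 0], [0, 0.5, -0.8], 1]
    - [[0, 0, 0], [0, 0.6, -0.8], 1]

```text
clock: 11.0
eef_pos: [557.7, 40.1, 330.8]
tcp_rot: [2.353, 0.026, 0.772]
contact_force: [0.1, 0.2, -0.4]
opening: 1.001
grasp_force: 0.0
```

```bash
cat > n.py <<'E'
import sys
from ik2 import *
h=2**-.5; rest=np.array([585.3,.2,0]);Rr=Ro.from_euler("z",-44,degrees=True)
Tn=Rr*Ro.from_matrix(np.array([[h,0,-h],[0,-1,0],[-h,0,-h]]).T)
def tcpn(n,u=0,lat=0): # grasp point n above plate centre along normal
    return rest+Rr.apply([h*(n-19)-h*u,lat,111.8+h*(n-19)+h*u])
if __name__=="__main__":
    s=telemetry.sense();p,R=pose(s); print(p,np.array(s["qpos"]),s["clock"])
    for a in sys.argv[1:]:
        n,u=map(float,a.split(",")); t,d=delta(p,R,tcpn(n,u),Tn); print(a,t,d,tcpn(n,u),solve(tcpn(n,u),Tn,True,6)[:2])
E
python3 n.py 150,0 0,0
```

```text
[557.663  40.051 330.773] [ 0.505  0.077  1.994 -0.908  1.063  1.756] 11.0
150,0 [ 1.563 -1.506  1.497] [-0.009  0.047  0.944] [651.933 -64.147 204.431] [array([-0.273,  0.825,  1.113,  0.363,  1.903,  2.058])]
0,0 [ 1.563 -1.506  1.497] [-0.012 -0.703  0.942] [575.636   9.533  98.365] [array([-0.208,  0.804,  1.421,  0.386,  1.616,  2.007])]
```

>>> step_arm:
  moves:
    - [[0.78, -0.75, 0.75], [0, 0.4, 0.6], 1]
    - [[0.78, -0.75, 0.75], [0, 0.4, 0.6], 1]
    - [[0.78, -0.75, 0.75], [0, 0.4, 0.6], 1]
    - [[0.78, -0.75, 0.75], [0, 0.4, 0.6], 1]
    - [[0.78, -0.75, 0.75], [0, 0.4, 0.6], 1]
    - [[0.78, -0.75, 0.75], [0, 0.4, 0.6], 1]
    - [[0.78, -0.75, 0.75], [0, 0.4, 0.6], 1]
    - [[0.78, -0.75, 0.75], [0, 0.4, 0.6], 1]

```text
clock: 11.8
eef_pos: [654.6, -64.0, 297.1]
tcp_rot: [2.885, 0.258, -0.032]
contact_force: [0.3, 0.4, 0.3]
opening: 0.999
grasp_force: 0.0
```

```bash
python3 n.py 150,0
```

```text
[654.601 -63.963 297.061] [ 0.025  0.507  1.302 -0.242  1.604  1.619] 11.8
150,0 [ 0.781 -0.748  0.741] [ 0.105 -0.113  0.437] [651.933 -64.147 204.431] [array([-0.273,  0.825,  1.113,  0.363,  1.903,  2.058])]
```

>>> step_arm:
  moves:
    - [[0.781, -0.748, 0.741], [0.105, -0.113, 0.437], 1]
    - [[0.781, -0.748, 0.741], [0.105, -0.113, 0.437], 1]
    - [[0.781, -0.748, 0.741], [0.105, -0.113, 0.437], 1]
    - [[0.781, -0.748, 0.741], [0.105, -0.113, 0.437], 1]
    - [[0.781, -0.748, 0.741], [0.105, -0.113, 0.437], 1]
    - [[0.781, -0.748, 0.741], [0.105, -0.113, 0.437], 1]
    - [[0.781, -0.748, 0.741], [0.105, -0.113, 0.437], 1]
    - [[0.781, -0.748, 0.741], [0.105, -0.113, 0.437], 1]

```text
clock: 12.6
eef_pos: [649.5, -64.1, 203.1]
tcp_rot: [3.139, 0.786, -0.769]
contact_force: [-0.6, 0.2, -0.6]
opening: 1.0
grasp_force: 0.0
```

```bash
python3 n.py 60,0 0,0; cat > o.py <<'E'
from n import *
k,im=grab("wrist","w7"); hs=cv2.cvtColor(im,cv2.COLOR_RGB2HSV)
m=cv2.inRange(hs,(3,120,50),(20,255,255)); m=cv2.morphologyEx(m,cv2.MORPH_CLOSE,np.ones((7,7)))
c=max(cv2.findContours(m,0,2)[0],key=cv2.contourArea); c=cv2.convexHull(c); print(cv2.contourArea(c),cv2.approxPolyDP(c,6,True)[:,0].tolist())
# orange face corners in the plane 8 mm above the board
B=np.array([36,0,70.]); u=np.array([-h,0,h]); nn=np.array([h,0,h])
print("pred",proj(k,rest+Rr.apply([B+8*nn+a*u+[0,s,0] for a in(0,110) for s in(-30,30)])))
O,dn=rest+Rr.apply(B+8*nn),Rr.apply(nn)
for q in cv2.approxPolyDP(c,6,True)[:,0]:
    o,d=ray(k,q); X=o+d*np.dot(O-o,dn)/np.dot(d,dn); x=Rr.inv().apply(X-O); print(q,"up",x@u,"lat",x[1])
E
python3 o.py
```

```text
[649.475 -64.12  203.111] [-0.276  0.825  1.118  0.359  1.902  2.054] 12.6
60,0 [ 0.003  0.001 -0.001] [ 0.002 -0.009  0.439] [606.155 -19.939 140.791] [array([-0.236,  0.803,  1.31 ,  0.372,  1.728,  2.027])]
0,0 [ 0.003  0.001 -0.001] [ 0.002 -0.01   0.739] [575.636   9.533  98.365] [array([-0.208,  0.804,  1.421,  0.386,  1.616,  2.007])]
9095.5 [[223, 114], [297, 118], [287, 243], [220, 240]]
pred [[293.154 112.261]
 [217.461 112.355]
 [289.709 240.11 ]
 [221.697 240.22 ]]
[223 114] up 1.2787436382077644 lat 25.647764945735336
[297 118] up 4.460964898051742 lat -33.18668804544796
[287 243] up 112.77057252894332 lat -27.6724293263023
[220 240] up 109.78649492322916 lat 31.489568101227956
```

The plate is seen rotated 3° on the board, with one corner at the lip. I'll match that angle in the grip and descend.

>>> step_arm:
  moves:
    - [[0, 0, 0.069], [-0.003, -0.005, 0.2], 1]
    - [[0, 0, 0.069], [-0.003, -0.005, 0.4], 1]
    - [[0, 0, 0.069], [-0.003, -0.005, 0.55], 1]
    - [[0, 0, 0.069], [-0.003, -0.005, 0.68], 1]
    - [[0, 0, 0.069], [-0.003, -0.005, 0.754], 1]
    - [[0, 0, 0.069], [-0.003, -0.005, 0.754], 1]
    - [[0, 0, 0.069], [-0.003, -0.005, 0.754], 1]

```text
clock: 13.35
eef_pos: [575.4, 12.5, 100.1]
tcp_rot: [3.091, 0.78, -0.835]
contact_force: [-0.0, 0.3, 0.5]
opening: 1.002
grasp_force: 0.0
```

```bash
python3 f.py; python3 -c "
from h import *
grab('wrist','w8')"
```

```text
F tool [-0.55 -0.2  -0.2 ] M tool [0.03 0.33 0.03] [575.38  12.49 100.09] 1.0016756867109669 0.0 13.35 [-0.2   0.8   1.42  0.38  1.62  2.06]
```

View pics/w8.png

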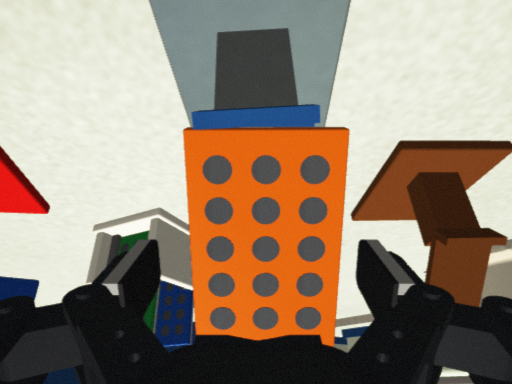

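The plate sits about 2.8 mm to the right of the finger middle (plate mid col 266, finger mid 259). Correcting that, then closing.

>>> step_arm:
  moves:
    - [[0, 0, 0], [0.009, 0.014, 0.012], 1]
    - [[0, 0, 0], [0.009, 0.014, 0.012], 1]
    - [[0, 0, 0], [0.009, 0.014, 0.012], 0.6]
    - [[0, 0, 0], [0.009, 0.014, 0.012], 0.5]
    - [[0, 0, 0], [0.009, 0.014, 0.012], 0.4]
    - [[0, 0, 0], [0.009, 0.014, 0.012], 0.2]
    - [[0, 0, 0], [0.009, 0.014, 0.012], 0.0]
    - [[0, 0, 0], [0.009, 0.014, 0.012], -0.2]
  squeeze: 50

```text
clock: 14.2
eef_pos: [572.6, 10.2, 96.6]
tcp_rot: [3.089, 0.781, -0.839]
contact_force: [3.9, -4.9, 3.8]
opening: 0.693
grasp_force: 54.4
```

```bash
python3 f.py; python3 n.py 0,0
```

```text
F tool [ 1.75  0.77 -7.11] M tool [-0.33  0.4   0.03] [572.56  10.18  96.57] 0.6925913230838996 54.39558193087578 14.2 [-0.21  0.8   1.43  0.38  1.61  2.05]
[572.562  10.179  96.575] [-0.209  0.803  1.428  0.381  1.61   2.053] 14.2
0,0 [ 0.003 -0.004 -0.064] [ 0.003 -0.008 -0.016] [575.636   9.533  98.365] [array([-0.208,  0.804,  1.421,  0.386,  1.616,  2.007])]
```

>>> step_arm:
  moves:
    - [[0, 0, 0], [0, 0, 0], -1]
    - [[0, 0, 0], [0, 0, -0.02], -1]
    - [[0, 0, 0], [0, 0, -0.06], -1]
    - [[0, 0, 0], [0, 0, -0.15], -1]
    - [[0, 0, 0], [0, 0, -0.3], -1]
    - [[0, 0, 0], [0, 0, -0.5], -1]
    - [[0, 0, 0], [0, 0, -0.7], -1]
    - [[0, 0, 0], [0, 0, -0.7], -1]
  squeeze: 60

```text
clock: 15.0
eef_pos: [646.9, -60.4, 199.1]
tcp_rot: [3.095, 0.776, -0.837]
contact_force: [0.4, -0.5, -1.1]
opening: 0.688
grasp_force: 65.0
```

```bash
python3 f.py; cat > b.py <<'E'
import sys; from ik2 import *
bed=np.array([516.,-303,78]); yaw=50.4
def tgt(dx,dy,z,yaw=yaw):
    return bed+np.r_[Ro.from_euler("z",yaw,degrees=True).apply([dx,dy,0])[:2],z],Ro.from_euler("xyz",[180,0,yaw],degrees=True)
if __name__=="__main__":
    s=telemetry.sense();p,R=pose(s);print(p,R.as_euler("xyz",degrees=True),np.array(s["qpos"]),s["opening"],s["grasp_force"],s["clock"])
    dx,dy,z=map(float,sys.argv[1:4]); P,T=tgt(dx,dy,z); t,d=delta(p,R,P,T); print(P,t,d,solve(P,T,True,6)[:2])
E
python3 b.py 0 0 150
```

```text
F tool [1.21 0.02 0.32] M tool [0.03 0.65 0.02] [646.88 -60.41 199.06] 0.6879883299035934 64.95093584060669 15.0 [-0.27  0.82  1.14  0.36  1.88  2.1 ]
[646.875 -60.408 199.062] [177.305  44.457 -47.944] [-0.273  0.817  1.138  0.359  1.88   2.101] 0.6879883299035934 64.95093584060669 15.0
[ 516. -303.  228.] [-0.799  0.775 -2.04 ] [ 0.229  1.317 -0.366] [array([-0.531,  0.315,  1.695,  0.   ,  1.131,  0.16 ])]
```

>>> step_arm:
  moves:
    - [[-0.4, 0.39, -1], [0.11, 0.65, -0.5], -1]
    - [[-0.4, 0.39, -1], [0.11, 0.65, -0.5], -1]
    - [[-0.4, 0.39, -1], [0.11, 0.65, -0.5], -1]
    - [[-0.4, 0.39, -1], [0.11, 0.65, -0.5], -1]
    - [[-0.4, 0.39, -1], [0.11, 0.65, -0.5], -1]
    - [[-0.4, 0.39, -1], [0.11, 0.65, -0.5], -1]
    - [[-0.4, 0.39, -1], [0.11, 0.65, -0.5], -1]
    - [[-0.4, 0.39, -1], [0.11, 0.65, -0.5], -1]

```text
clock: 15.8
eef_pos: [611.0, -207.9, 255.5]
tcp_rot: [-2.975, 0.404, 0.084]
contact_force: [0.1, -0.5, -2.0]
opening: 0.688
grasp_force: 65.6
```

```bash
python3 b.py 0 0 150
```

```text
[ 610.961 -207.905  255.5  ] [-170.473   23.134    4.824] [-0.328  0.619  1.226 -0.004  1.731  1.193] 0.6884977285999381 65.64911395311356 15.8
[ 516. -303.  228.] [-0.402  0.403 -1.039] [-0.418  0.482  0.252] [array([-0.531,  0.315,  1.695,  0.   ,  1.131,  0.16 ])]
```

>>> step_arm:
  moves:
    - [[-0.4, 0.4, -1], [-0.42, 0.48, 0.25], -1]
    - [[-0.4, 0.4, -1], [-0.42, 0.48, 0.25], -1]
    - [[-0.4, 0.4, -1], [-0.42, 0.48, 0.25], -1]
    - [[-0.4, 0.4, -1], [-0.42, 0.48, 0.25], -1]
    - [[-0.4, 0.4, -1], [-0.42, 0.48, 0.25], -1]
    - [[-0.4, 0.4, -1], [-0.42, 0.48, 0.25], -1]
    - [[-0.4, 0.4, -1], [-0.42, 0.48, 0.25], -1]
    - [[-0.4, 0.4, -1], [-0.42, 0.48, 0.25], -1]

```text
clock: 16.6
eef_pos: [516.1, -303.8, 228.1]
tcp_rot: [-3.141, 0.007, 0.846]
contact_force: [-0.3, 0.1, -1.8]
opening: 0.684
grasp_force: 65.6
```

```bash
python3 b.py 0 0 150
```

```text
[ 516.087 -303.784  228.063] [-179.967    0.4     48.464] [-0.531  0.317  1.693 -0.007  1.134  0.197] 0.6841936911863657 65.63792020082474 16.6
[ 516. -303.  228.] [-0.001  0.009 -0.043] [ 0.003 -0.003  0.   ] [array([-0.531,  0.315,  1.695,  0.   ,  1.131,  0.16 ])]
```

>>> step_arm:
  moves:
    - [[0, 0.009, -0.043], [0.003, -0.003, 0.1], -1]
    - [[0, 0.009, -0.043], [0.003, -0.003, 0.1], -1]
    - [[0, 0.009, -0.043], [0.003, -0.003, 0.1], -1]
    - [[0, 0.009, -0.043], [0.003, -0.003, 0.1], -1]

```text
clock: 17.0
eef_pos: [517.1, -303.0, 208.8]
tcp_rot: [3.14, -0.001, 0.885]
contact_force: [-0.1, 0.5, -1.9]
opening: 0.684
grasp_force: 65.6
```

```bash
python3 b.py 0 0 100; python3 -c "
from h import *
grab('wrist','w9'); im=cv2.imread('pics/w9.png'); cv2.imwrite('pics/w9b.png',cv2.resize(im,None,fx=1.5,fy=1.5,interpolation=cv2.INTER_CUBIC))"
```

```text
[ 517.089 -303.008  208.8  ] [179.887  -0.035  50.68 ] [-0.533  0.334  1.714  0.     1.091  0.153] 0.6840804556217441 65.58508694171906 17.0
[ 516. -303.  178.] [ 0.003 -0.001  0.006] [-0.004 -0.005  0.154] [array([-0.531,  0.367,  1.742, -0.   ,  1.032,  0.16 ])]
```

View pics/w9b.png

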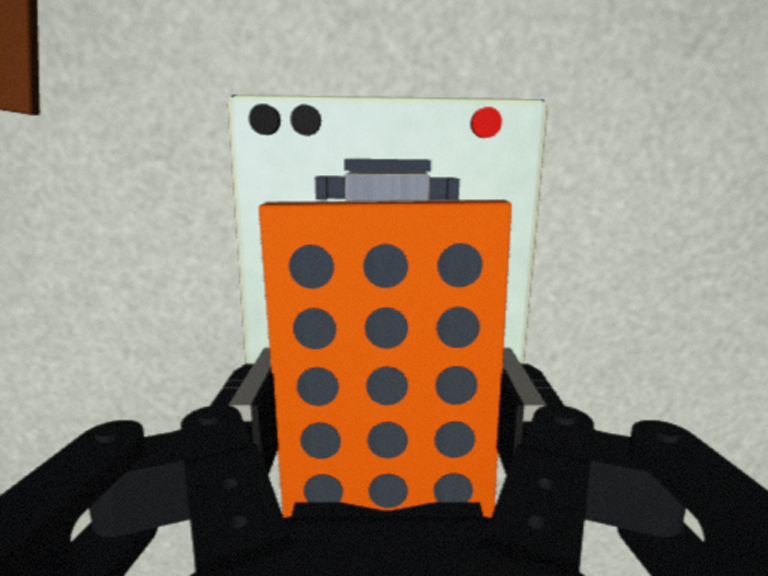

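The plate is held across its width, aligned with the housing. The bed's end guide is at display (388,165), with corner guides at (330,187) and (445,187). Measuring edges for the final fit.

```bash
cat > m.py <<'E'
from b import *
np.set_printoptions(precision=2,suppress=True)
im=cv2.imread("pics/w9.png"); g=cv2.GaussianBlur(cv2.cvtColor(im,cv2.COLOR_BGR2GRAY),(3,3),0).astype(float)
def edge(v,lo,hi): # subpixel strongest gradient in v[lo:hi]
    d=np.abs(np.diff(v[lo:hi])); i=int(np.argmax(d)); w=d[max(0,i-2):i+3]; return lo+.5+(np.arange(max(0,i-2),max(0,i-2)+len(w))@w)/w.sum()
k=imaging.calibration("wrist"); p,R=pose()
Rb=Ro.from_euler("z",yaw,degrees=True)
def tob(uv,z): q=Rb.inv().apply(atz(k,uv,z)-bed); return q
med=lambda L:np.median(L)
# housing edges z=30
L=[tob((edge(g[y],150,164),y),30) for y in range(80,200,8)]; Rg=[tob((edge(g[y],345,372),y),30) for y in range(80,200,8)]
F=[tob((x,edge(g[:,x],58,72)),30) for x in range(170,350,10)]
for n,A,i in(("housing L",L,1),("housing R",Rg,1),("housing F",F,0)):
    A=np.array(A); c=np.polyfit(A[:,1-i],A[:,i],1); print(n,med(A[:,i]),"slope deg",np.degrees(np.arctan(c[0])),A[:,i].std())
# guides z=84, outer sides y=+-38.5
print("guide L",med([tob((edge(g[y],203,218),y),84)[1] for y in range(120,131,2)]),"R",med([tob((edge(g[y],300,314),y),84)[1] for y in range(120,131,2)]))
print("end guide outer x",med([tob((x,edge(g[:,x],100,111)),84)[0] for x in range(236,282,5)]),"inner",med([tob((x,edge(g[:,x],110,120)),84)[0] for x in range(236,282,5)]), "guide end x(54)",med([tob((x,edge(g[:,x],112,124)),84)[0] for x in (214,217,220,223,294,297,300)]))
print("steel L/R z78",med([tob((edge(g[y],224,236),y),78)[1] for y in (120,124,128)]),med([tob((edge(g[y],280,294),y),78)[1] for y in (120,124,128)]))
# plate face; z of plate face in tool coordinates unknown ~ use width 60 to solve
ys=range(145,225,6); 
for zf in(-19,-23,-27):
    k2=lambda uv:R.inv().apply(( lambda o,d:o+d*((p+R.apply([0,0,zf])-o)@R.apply([0,0,1]))/(d@R.apply([0,0,1])))(*ray(k,uv))-p)
    A=np.array([k2((edge(g[y],165,192),y)) for y in ys]);B=np.array([k2((edge(g[y],328,346),y)) for y in ys]); E=np.array([k2((x,edge(g[:,x],131,142))) for x in range(185,330,12)])
    print(zf,"width",med(B[:,1]-A[:,1]),"midY",med(B[:,1]+A[:,1])/2,"slopes",np.degrees(np.polyfit(A[:,0],A[:,1],1)[0]),np.degrees(np.polyfit(B[:,0],B[:,1],1)[0]),"end x",med(E[:,0]),"endslope",np.degrees(np.polyfit(E[:,1],E[:,0],1)[0]))
print(p,R.as_euler("xyz",degrees=True))
E
python3 m.py
```

```text
housing L 96.87622831036819 slope deg -0.2695225949978752 0.46275591211692374
housing R -96.38307554734841 slope deg -0.4920340230866009 0.5226085097233102
housing F 96.37988044189157 slope deg -1.064480719518462 1.6940339171072636
guide L 37.88781834503693 R -38.909236185923234
end guide outer x 61.85950973323827 inner 54.3725708164038 guide end x(54) 53.10515303327406
steel L/R z78 22.586151114812314 -23.324502175485968
-19 width 63.38089216427262 midY -0.5124263698015152 slopes -0.4847721587781902 -0.5320596064539563 end x 54.12018636949262 endslope -0.1286510992751476
-23 width 61.33599193322725 midY -0.4917945690675234 slopes -0.48477215877828994 -0.5320596064538856 end x 54.53670601486743 endslope -0.12865109927511262
-27 width 59.29109170218185 midY -0.47116276833357773 slopes -0.484772158778216 -0.5320596064538596 end x 54.95322566024223 endslope -0.1286510992752028
[ 517.08 -303.03  208.99] [179.85  -0.05  50.71]
```

```bash
cat > m2.py <<'E'
from m import *
print("---"); print("col 258 rows 98-138",np.c_[np.arange(98,138),g[98:138,258],g[98:138,216],g[98:138,299]].astype(int).tolist())
A=np.array([tob((x,edge(g[:,x],58,72)),30) for x in range(164,356,8)]); print(A[:,:2].tolist())
f=lambda P:proj(k,bed+Rb.apply(np.array(P)-[0,0,78]))[:,1]
print("pred rows: endguide outer63.5 top, inner57.5 top, steel end56 z78, guide54 top84, guide54 z78, guide42 top, housing F",f([[63.5,0,84],[57.5,0,84],[56,0,78],[54,36,84],[54,36,78],[42,36,84],[100,0,30]]))
E
python3 m2.py | sed -n '/---/,$p'
```

```text
---
col 258 rows 98-138 [[98, 222, 226, 221], [99, 222, 226, 222], [100, 222, 226, 222], [101, 222, 226, 222], [102, 222, 226, 222], [103, 222, 226, 222], [104, 220, 226, 222], [105, 186, 225, 222], [106, 117, 225, 222], [107, 72, 224, 223], [108, 64, 224, 223], [109, 65, 223, 222], [110, 66, 223, 223], [111, 66, 223, 223], [112, 65, 224, 223], [113, 65, 224, 222], [114, 68, 224, 222], [115, 91, 221, 223], [116, 127, 191, 221], [117, 144, 123, 190], [118, 143, 70, 121], [119, 143, 57, 68], [120, 143, 59, 56], [121, 143, 60, 58], [122, 143, 60, 58], [123, 142, 60, 56], [124, 142, 60, 56], [125, 143, 60, 57], [126, 144, 60, 57], [127, 144, 60, 58], [128, 143, 60, 58], [129, 142, 60, 59], [130, 142, 59, 59], [131, 141, 63, 58], [132, 135, 85, 63], [133, 117, 111, 69], [134, 89, 101, 70], [135, 81, 84, 82], [136, 101, 94, 107], [137, 120, 114, 123]]
[[97.13022545369957, 85.75142969913028], [93.01631352092748, 78.6740878873613], [92.41688499623791, 71.33878802057887], [97.27081335972936, 63.712838180585095], [92.12790595255476, 56.60183385863595], [92.98686445322748, 49.19051034870915], [
[... 199 characters left out ...]
[96.65852029026347, 4.940750142064989], [96.6935036274278, -2.412519077847724], [96.71035503949761, -9.766233304676636], [96.56885056814598, -17.12339004849226], [96.5613936294829, -24.479641472270313], [96.5484326221494, -31.836832381192373], [96.09325873634168, -39.211735361301905], [96.15722085845908, -46.57001003495399], [96.1710484231854, -53.930689728130965], [92.69260257785633, -61.49248711781137], [96.04459454362738, -68.66336868114378], [96.09690602395483, -76.02380910106231], [95.93777201004706, -83.40047269567123]]
pred rows: endguide outer63.5 top, inner57.5 top, steel end56 z78, guide54 top84, guide54 z78, guide42 top, housing F [103.51 111.33 112.94 115.65 115.27 130.9   61.46]
```

```bash
sed -i 's/if __name__/def tg2(dx,dy,z,y): return tgt(dx,dy,z)[0],Ro.from_euler("xyz",[180,0,y],degrees=True)\nif __name__/' b.py; cat > b2.py <<'E'
from b import *
dx,dy,z,y=map(float,sys.argv[1:5]); s=telemetry.sense();p,R=pose(s); P,T=tg2(dx,dy,z,y)
print(p,R.as_euler("xyz",degrees=True),s["clock"],s["grasp_force"],"d:",*delta(p,R,P,T))
E
python3 b2.py -0.7 -0.9 6 49.5
```

```text
[ 517.084 -303.026  208.99 ] [179.855  -0.046  50.707] 17.05 65.58527201414108 d: [ 0.003 -0.001  0.027] [-0.007 -0.001  0.625]
```

>>> step_arm:
  moves:
    - [[0.003, 0, 0.027], [-0.007, 0, 0.15], -1]
    - [[0.003, 0, 0.027], [-0.007, 0, 0.3], -1]
    - [[0.003, 0, 0.027], [-0.007, 0, 0.45], -1]
    - [[0.003, 0, 0.027], [-0.007, 0, 0.55], -1]
    - [[0.003, 0, 0.027], [-0.007, 0, 0.61], -1]
    - [[0.003, 0, 0.027], [-0.007, 0, 0.61], -1]
    - [[0.003, 0, 0.027], [-0.007, 0, 0.61], -1]

```text
clock: 17.75
eef_pos: [516.6, -304.4, 87.4]
tcp_rot: [3.141, -0.001, 0.865]
contact_force: [-0.4, 0.8, -2.4]
opening: 0.688
grasp_force: 65.6
```

```bash
python3 b2.py -0.7 -0.9 6 49.5; cat > m3.py <<'E'
from b import *
np.set_printoptions(precision=2,suppress=True)
k,im0=grab("wrist","w10"); g=cv2.cvtColor(im0,cv2.COLOR_RGB2GRAY); p,R=pose()
f=lambda P:proj(k,bed+Rb.apply(np.array(P)-[0,0,78]))
Rb=Ro.from_euler("z",50.,degrees=True)
print("pred corner guide 54,±38.5 z84",f([[54,38.5,84],[54,-38.5,84]]),"endguide out/in",f([[63.5,0,84],[57.5,0,84],[57.5,15,84],[57.5,-15,84]]))
print("plate end pred (face -25.6, bottom -17.6)",proj(k,p+R.apply([[55,0,-25.6],[55,0,-17.6],[55,-30,-25.6],[55,30,-25.6]])))
for c in(230,258,286): print(c,[f"{r}:{g[r,c]}" for r in range(60,150,1)])
E
python3 m3.py
```

```text
[ 516.569 -304.439   87.385] [179.941  -0.068  49.55 ] 17.75 65.59385508298874 d: [ 0.001 -0.002  0.001] [ 0.    -0.002  0.017]
pred corner guide 54,±38.5 z84 [[166.33 127.78]
 [341.94 126.2 ]] endguide out/in [[253.8  104.64]
 [253.97 118.85]
 [219.55 119.16]
 [288.41 118.54]]
plate end pred (face -25.6, bottom -17.6) [[258.78 133.2 ]
 [258.77 130.99]
 [173.62 133.28]
 [344.06 133.12]]
230 ['60:219', '61:219', '62:219', '63:220', '64:221', '65:221', '66:221', '67:220', '68:220', '69:219', '70:221', '71:221', '72:221', '73:222', '74:221', '75:220', '76:220', '77:221', '78:221', '79:221', '80:220', '81:222', '82:222', '83:219', '84:222', '85:221', '86:219', '87:222', '88:223', '89:223', '90:222', '91:221', '92:225', '93:222', '94:223', '95:222', '96:220', '97:222', '98:222', '99:222', '100:220', '101:221', '102:219', '103:221', '104:220', '105:218', '106:217', '107:214', '108:170', '109:73', '110:59', '111:61', '112:63', '113:66', '114:63', '115:62', '116:64', '117:62', '118:64', '119:62', '120:64', '121:67', '122:64', '123:62', '124:67', '125:68', '126:88', '127:127', '128:135', '129
[... 1395 characters left out ...]
'83:220', '84:217', '85:220', '86:219', '87:221', '88:219', '89:221', '90:220', '91:219', '92:222', '93:220', '94:217', '95:219', '96:220', '97:219', '98:220', '99:219', '100:217', '101:220', '102:219', '103:218', '104:220', '105:220', '106:221', '107:215', '108:134', '109:63', '110:62', '111:60', '112:64', '113:59', '114:59', '115:61', '116:61', '117:64', '118:65', '119:63', '120:61', '121:61', '122:61', '123:63', '124:68', '125:76', '126:129', '127:138', '128:142', '129:139', '130:142', '131:137', '132:137', '133:110', '134:65', '135:68', '136:113', '137:122', '138:125', '139:123', '140:126', '141:126', '142:125', '143:127', '144:122', '145:126', '146:123', '147:122', '148:127', '149:125']
```

```bash
python3 - <<'E'
from h import *
g=cv2.cvtColor(cv2.imread("pics/w10.png"),cv2.COLOR_BGR2GRAY)
for r in(130,138,142,146,150,156): print(r,"L",[f"{c}:{g[r,c]}" for c in range(150,186,1)],"\n   R",[f"{c}:{g[r,c]}" for c in range(332,364,1)])
from b import *
k=imaging.calibration("wrist"); p,R=pose(); Rb=Ro.from_euler("z",50.,degrees=True)
f=lambda P:proj(k,bed+Rb.apply(np.array(P)-[0,0,78]))
print(f([[x,s*y,84] for x in(52,46) for y in(38.5,32.5) for s in(1,-1)])); print(proj(k,p+R.apply([[x,s*30,-25.6] for x in(54,48) for s in(-1,1)])))
E
```

```text
130 L ['150:220', '151:221', '152:223', '153:220', '154:220', '155:222', '156:221', '157:222', '158:221', '159:222', '160:221', '161:220', '162:219', '163:223', '164:220', '165:221', '166:221', '167:221', '168:221', '169:215', '170:214', '171:207', '172:165', '173:120', '174:83', '175:64', '176:67', '177:69', '178:68', '179:67', '180:66', '181:66', '182:68', '183:66', '184:69', '185:72'] 
   R ['332:33', '333:37', '334:38', '335:37', '336:34', '337:38', '338:61', '339:79', '340:105', '341:156', '342:199', '343:213', '344:216', '345:217', '346:219', '347:216', '348:215', '349:217', '350:219', '351:219', '352:217', '353:218', '354:218', '355:218', '356:220', '357:221', '358:218', '359:216', '360:218', '361:219', '362:220', '363:217']
138 L ['150:219', '151:219', '152:219', '153:220', '154:219', '155:220', '156:219', '157:220', '158:221', '159:219', '160:220', '161:222', '162:220', '163:221', '164:221', '165:222', '166:219', '167:196', '168:123', '169:73', '170:65', '171:73', '172:105', '173:119', '174:120', '175:121', '176:122', '177:119', '178:122', '179:122', '180:123', '181:121', '1
[... 2956 characters left out ...]
', '176:130', '177:124', '178:123', '179:125', '180:125', '181:128', '182:128', '183:124', '184:125', '185:124'] 
   R ['332:126', '333:123', '334:126', '335:125', '336:126', '337:122', '338:122', '339:113', '340:98', '341:159', '342:200', '343:214', '344:215', '345:217', '346:214', '347:216', '348:218', '349:217', '350:219', '351:217', '352:216', '353:216', '354:218', '355:218', '356:215', '357:216', '358:216', '359:217', '360:216', '361:216', '362:215', '363:218']
[[166.306 132.375]
 [340.788 130.814]
 [179.887 132.254]
 [327.178 130.936]
 [167.411 145.945]
 [340.012 144.416]
 [180.846 145.826]
 [326.548 144.536]]
[[173.37  136.101]
 [342.83  135.946]
 [174.524 152.917]
 [341.702 152.781]]
```

Relative to the guides, the plate end gap is about 2.6 mm (wanted 2.5) and the sideways error is about 0.6 mm. Applying −0.6 mm and lowering.

>>> step_arm:
  moves:
    - [[0, 0, 0], [0, -0.003, 0.03], -1]
    - [[0, 0, 0], [0, -0.003, 0.06], -1]
    - [[0, 0, 0], [0, -0.003, 0.08], -1]
    - [[0, 0, 0], [0, -0.003, 0.1], -1]
    - [[0, 0, 0], [0, -0.003, 0.115], -1]
    - [[0, 0, 0], [0, -0.003, 0.115], -1]

```text
clock: 18.4
eef_pos: [515.2, -303.5, 62.9]
tcp_rot: [-3.141, -0.001, 0.865]
contact_force: [-0.5, -0.3, -2.1]
opening: 0.691
grasp_force: 65.7
```

```bash
python3 f.py
```

```text
F tool [-0.54 -0.14  2.11] M tool [-0.   -0.05 -0.01] [ 515.17 -303.5    62.92] 0.6907182213386657 65.66278874874115 18.4 [-0.54  0.52  1.81  0.    0.81  0.17]
```

>>> step_arm:
  moves:
    - [[0, 0, 0], [0, 0, 0.005], -1]
    - [[0, 0, 0], [0, 0, 0.01], -1]
    - [[0, 0, 0], [0, 0, 0.01], -1]

```text
clock: 18.7
eef_pos: [515.5, -303.7, 61.5]
tcp_rot: [3.142, -0.001, 0.865]
contact_force: [0.1, 0.1, -2.8]
opening: 0.689
grasp_force: 65.7
```

```bash
python3 f.py
```

```text
F tool [0.12 0.04 2.77] M tool [ 0.02  0.01 -0.  ] [ 515.47 -303.68   61.48] 0.6893694037209849 65.6632536649704 18.7 [-0.54  0.52  1.82  0.    0.81  0.17]
```

>>> step_arm:
  moves:
    - [[0, 0, 0], [0, 0, 0.005], -1]
    - [[0, 0, 0], [0, 0, 0.008], -1]
    - [[0, 0, 0], [0, 0, 0.008], -1]

```text
clock: 19.0
eef_pos: [515.5, -303.7, 60.2]
tcp_rot: [3.141, -0.001, 0.865]
contact_force: [-0.4, 0.8, 1.1]
opening: 0.684
grasp_force: 66.0
```

```bash
python3 f.py
```

```text
F tool [ 0.36 -0.87 -1.09] M tool [ 0.26 -0.04 -0.02] [ 515.54 -303.71   60.16] 0.6842224057574198 65.95985323190689 19.0 [-0.54  0.52  1.82  0.    0.81  0.17]
```

>>> step_arm:
  moves:
    - [[0, 0, 0], [0, 0, 0.004], -1]
    - [[0, 0, 0], [0, 0, 0.004], -1]
    - [[0, 0, 0], [0, 0, 0.004], -1]
  squeeze: 30

```text
clock: 19.3
eef_pos: [515.6, -303.7, 60.1]
tcp_rot: [3.141, -0.001, 0.865]
contact_force: [-3.3, 1.5, 10.6]
opening: 0.688
grasp_force: 66.9
```

```bash
python3 f.py
```

```text
F tool [ -1.01  -3.5  -10.64] M tool [ 0.82 -0.15  0.08] [ 515.55 -303.74   60.13] 0.6875157478572128 66.86917036771774 19.3 [-0.54  0.52  1.82  0.    0.81  0.17]
```

Seated at the expected height with about 13 N contact. Releasing and withdrawing.

>>> step_arm:
  moves:
    - [[0, 0, 0], [0, 0, 0], 0.45]
    - [[0, 0, 0], [0, 0, 0], 0.55]
    - [[0, 0, 0], [0, 0, 0], 0.75]
    - [[0, 0, 0], [0, 0, 0], 1]
    - [[0, 0, 0], [0, 0, 0], 1]

```text
clock: 19.8
eef_pos: [515.5, -303.7, 59.0]
tcp_rot: [-3.142, -0.001, 0.865]
contact_force: [0.5, -0.2, -0.2]
opening: 1.005
grasp_force: 0.0
```

>>> step_arm:
  moves:
    - [[0, 0, 0], [0, 0, -0.05], 1]
    - [[0, 0, 0], [0, 0, -0.15], 1]
    - [[0, 0, 0], [0, 0, -0.35], 1]
    - [[0, 0, 0], [0, 0, -0.55], 1]
    - [[0, 0, 0], [0, 0, -0.75], 1]
    - [[0, 0, 0], [0, 0, -0.75], 1]

```text
clock: 20.4
eef_pos: [518.3, -305.5, 215.8]
tcp_rot: [3.132, -0.003, 0.865]
contact_force: [0.8, -0.1, 1.0]
opening: 1.002
grasp_force: 0.0
```

```bash
python3 f.py; python3 - <<'E'
from h import *
k,im=grab("wrist","w11"); cv2.imwrite("pics/fin.png",cv2.resize(cv2.cvtColor(im,cv2.COLOR_RGB2BGR),None,fx=1.5,fy=1.5,interpolation=cv2.INTER_CUBIC))
E
```

```text
F tool [ 0.47  0.72 -0.95] M tool [-0.02 -0.03 -0.02] [ 518.28 -305.5   215.84] 1.0023590262338884 0.0 20.4 [-0.54  0.33  1.71  0.    1.1   0.17]
```

View pics/fin.png

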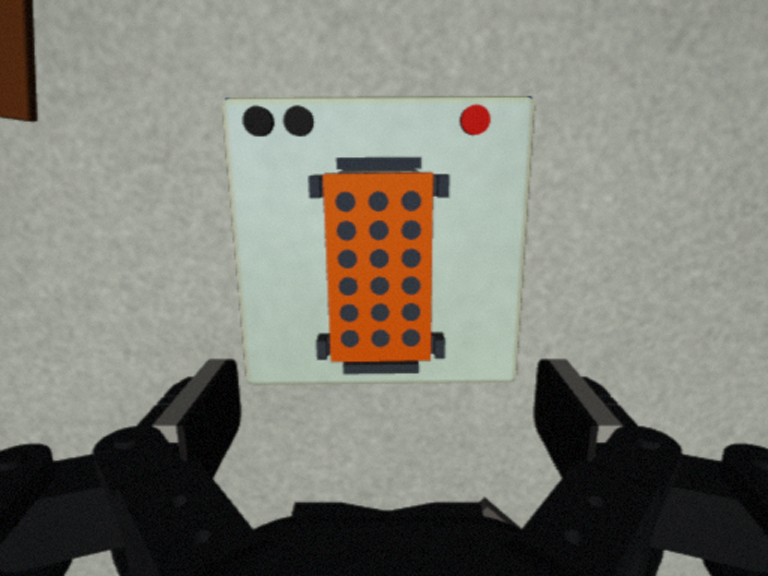

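The plate lies flat, orange face up, between all the guides (display cols 324–433, rows 173–362), and the robot is clear of it. Handing in.

```bash
python3 -c "
from rig import r
print(r.sign_off())"
```

```text
the job is handed in; nothing more can be done
None
```

I leaned the orange plate on the blue rest and let go, then re-gripped it and laid it flat, orange face up, between the bed's guides. I handed the job in at about 20 s of the 64 s limit; while leaning, the plate sat about 3° askew with one corner on the lip.

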